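Load, seal and set a vacuum drying chamber

TASK

Put every transformer on the bench inside the vacuum chamber, side by side on its floor, and shut the lid fully. Then tighten its four wing screws clockwise in crisscross order, diagonal partners one after the other, in two passes: first bring each to its halfway line, and only when all four are there go round crosswise again, taking each right to its stop. Last, with the lid tight, turn the regulator knob until its pointer stands on the set-point mark; leave the other things on the bench where they are.

Things in the scene. Friction and masses are not known exactly. Their poses are not given: they have to be found in the camera images.
- chamber: Aluminium vacuum chamber bolted to the bench, an open box 160 (x) x 220 (y) x 62 mm high; origin at the centre of its underside, +x towards the hinge (away from the robot), regulator on the -y side. Cavity 110 (x) x 170 (y) mm, centred, floor 14 mm above the bench, 48 mm deep. Fixed, but its place and turn differ from start to start.
- lid (a joint): Hinge of the chamber lid: 0 = closed flat on the rim, grows as the lid opens, 1.9 at most (leaning back past upright). Stiff friction hinge: the lid stays wherever it is left, and its handle takes up to about 6 N to move.
- lid_hinge (a point): Centre of the lid's hinge line, 80 mm behind the chamber's centre at rim height (62 mm above the bench), axes as the chamber's; the line runs along the chamber's y.
- lid_handle (a point): Middle of the lid's handle: a round bar 12 mm thick and 90 mm long along the chamber's y, 196 mm from the hinge line and 36 mm clear in front of the lid's front edge (stands up at the top when the lid is open). With the lid closed it is 68 mm above the bench, 116 mm in front of the chamber's centre. The lid is a 12 mm plate 160 x 220 mm.
- transformer_1: Small mains transformer to be dried: dark core 20 (x) x 42 (y) x 35 mm high with a yellow winding 34 (x) x 24 (y) mm across it between heights 7 and 28 mm, three pins on top; origin at the centre of its underside; 0.16 kg. Easily gripped across the 42 mm. May be absent.
- transformer_2: Another transformer like transformer_1. May be absent.
- transformer_3: Another transformer like transformer_1. May be absent.
- screw_front_left (a joint): Captive wing screw, front left (chamber -x, +y) corner of the lid: radians tightened, clockwise seen from above (lid closed). 0 to 0.25 = loose as found; 1.22 = its white line points at the scribed halfway line (towards the lid's centre); 2.44 = hard stop, at the small steel pin, fully tight. Friction 0.12 N m, rising 0.03 N m per rad; stays where left.
- wing_front_left (a point): Grip point of the front left wing screw, on its axis 20 mm above the lid's top face (94 mm above the bench, lid closed), mid wing: a black bar 34 mm long, 10 mm thick, from 9 to 27 mm above the lid. Turns with the screw; its x axis runs along the bar towards the white line. 66 mm (x) and 96 mm (y) from the chamber's centre.
- screw_front_right (a joint): Captive wing screw, front right (chamber -x, -y) corner of the lid: radians tightened, clockwise seen from above (lid closed). 0 to 0.25 = loose as found; 1.22 = its white line points at the scribed halfway line (towards the lid's centre); 2.44 = hard stop, at the small steel pin, fully tight. Friction 0.12 N m, rising 0.03 N m per rad; stays where left.
- wing_front_right (a point): Grip point of the front right wing screw, on its axis 20 mm above the lid's top face (94 mm above the bench, lid closed), mid wing: a black bar 34 mm long, 10 mm thick, from 9 to 27 mm above the lid. Turns with the screw; its x axis runs along the bar towards the white line. 66 mm (x) and 96 mm (y) from the chamber's centre.
- screw_back_right (a joint): Captive wing screw, back right (chamber +x, -y) corner of the lid: radians tightened, clockwise seen from above (lid closed). 0 to 0.25 = loose as found; 1.22 = its white line points at the scribed halfway line (towards the lid's centre); 2.44 = hard stop, at the small steel pin, fully tight. Friction 0.12 N m, rising 0.03 N m per rad; stays where left.
- wing_back_right (a point): Grip point of the back right wing screw, on its axis 20 mm above the lid's top face (94 mm above the bench, lid closed), mid wing: a black bar 34 mm long, 10 mm thick, from 9 to 27 mm above the lid. Turns with the screw; its x axis runs along the bar towards the white line. 66 mm (x) and 96 mm (y) from the chamber's centre.
- screw_back_left (a joint): Captive wing screw, back left (chamber +x, +y) corner of the lid: radians tightened, clockwise seen from above (lid closed). 0 to 0.25 = loose as found; 1.22 = its white line points at the scribed halfway line (towards the lid's centre); 2.44 = hard stop, at the small steel pin, fully tight. Friction 0.12 N m, rising 0.03 N m per rad; stays where left.
- wing_back_left (a point): Grip point of the back left wing screw, on its axis 20 mm above the lid's top face (94 mm above the bench, lid closed), mid wing: a black bar 34 mm long, 10 mm thick, from 9 to 27 mm above the lid. Turns with the screw; its x axis runs along the bar towards the white line. 66 mm (x) and 96 mm (y) from the chamber's centre.
- regulator_knob (a joint): Vacuum regulator knob on the grey block at the chamber's right (-y) side: radians turned clockwise from above, 0 to 2.8; found at 0 to 0.25. Light friction (0.06 N m), stays where left.
- knob_grip (a point): Grip point of the regulator knob, on its vertical axis, 63 mm above the bench, 172 mm to the -y side of the chamber's centre and 90 mm forward (-x): the middle of a black bar 36 mm long, 10 mm thick, 17 mm high (53 to 70 mm above the bench). Its x axis runs along the bar towards the white pointer line and turns with the knob. A vacuum gauge (top 89 mm above the bench) stands 70 mm beyond it.
- knob_pointer (a point): Tip of the knob's white pointer, 22 mm from the knob's axis; goes round with the knob.
- setpoint_mark (a point): Where the pointer's tip belongs: 22 mm from the knob's axis in line with the raised black set-point mark at the edge of the white dial. The mark stays put during a run but differs from start to start: 0.9 to 2.0 rad clockwise of the knob's zero.
- heatsink: Finned aluminium heat sink 36 x 50 x 25 mm, a bystander; origin at the centre of its underside.
- capacitor: Blue capacitor, upright cylinder 30 mm across, 46 mm high, a bystander; origin at the centre of its underside.
Things that resemble listed ones, but are neither listed nor needed, are in the scene too. What is shaped like the transformer_3 but red is not meant. What is shaped like the transformer_2 but green is not meant.

How it is judged (in metres and radians):
On the way, in this order (a step that is already met when the one before it is completed fails the run):
1. every transformer is inside the open chamber (x of transformer_1 in the frame of chamber between -0.055 and 0.055 m and y of transformer_1 in the frame of chamber between -0.085 and 0.085 m and z of each of transformer_1, transformer_2, transformer_3 in the frame of chamber below 0.056 m and x of transformer_2 in the frame of chamber between -0.055 and 0.055 m and y of transformer_2 in the frame of chamber between -0.085 and 0.085 m and x of transformer_3 in the frame of chamber between -0.055 and 0.055 m and y of transformer_3 in the frame of chamber between -0.085 and 0.085 m and value of joint lid above 1 rad), for 0.2 s.
2. the lid is shut, all four wing screws still loose (value of joint lid below 0.03 rad and value of joint each of screw_front_left, screw_front_right, screw_back_right, screw_back_left below 0.55 rad), for 0.2 s.
3. first pass: two diagonally opposite screws are at the halfway line, the other two still loose (value of joint lid below 0.03 rad and ((value of joint screw_front_left between 0.95 and 1.5 rad and value of joint screw_back_right between 0.95 and 1.5 rad and value of joint each of screw_front_right, screw_back_left below 0.55 rad) or (value of joint screw_front_right between 0.95 and 1.5 rad and value of joint screw_back_left between 0.95 and 1.5 rad and value of joint each of screw_front_left, screw_back_right below 0.55 rad))), for 0.1 s.
4. first pass done: all four are at the halfway line (value of joint lid below 0.03 rad and value of joint screw_front_left between 0.95 and 1.5 rad and value of joint screw_front_right between 0.95 and 1.5 rad and value of joint screw_back_right between 0.95 and 1.5 rad and value of joint screw_back_left between 0.95 and 1.5 rad), for 0.1 s.
5. second pass: two diagonally opposite screws are at the stop, the other two still at the halfway line (value of joint lid below 0.03 rad and ((value of joint each of screw_front_left, screw_back_right above 2.28 rad and value of joint screw_front_right between 0.95 and 1.5 rad and value of joint screw_back_left between 0.95 and 1.5 rad) or (value of joint each of screw_front_right, screw_back_left above 2.28 rad and value of joint screw_front_left between 0.95 and 1.5 rad and value of joint screw_back_right between 0.95 and 1.5 rad))), for 0.1 s.
6. second pass done: all four are at the stop (value of joint lid below 0.03 rad and value of joint each of screw_front_left, screw_front_right, screw_back_right, screw_back_left above 2.28 rad), for 0.1 s.
7. the regulator pointer stands on the set-point mark (horizontal distance between knob_pointer and setpoint_mark below 0.0032 m), for 0.2 s.
At the end, for the whole second after the job is handed in: every transformer present lies inside the chamber, the lid is closed (within 0.03 rad), all four wing screws are at their stops (over 2.28 of 2.44 rad), and the regulator pointer's tip is within 3.2 mm (about 8 degrees) of the set-point mark (all of step 6 and x of transformer_1 in the frame of chamber between -0.055 and 0.055 m and y of transformer_1 in the frame of chamber between -0.085 and 0.085 m and z of each of transformer_1, transformer_2, transformer_3 in the frame of chamber below 0.056 m and x of transformer_2 in the frame of chamber between -0.055 and 0.055 m and y of transformer_2 in the frame of chamber between -0.085 and 0.085 m and x of transformer_3 in the frame of chamber between -0.055 and 0.055 m and y of transformer_3 in the frame of chamber between -0.085 and 0.085 m and horizontal distance between knob_pointer and setpoint_mark below 0.0032 m and linear speed of each of transformer_1, transformer_2, transformer_3 below 0.02 m/s); the robot touches nothing.
It fails at once if a screw is driven past the halfway line (over 1.6 rad) while another has not reached it (under 0.9 rad) ((value of joint screw_front_left above 1.6 rad and value of joint screw_front_right below 0.9 rad) or (value of joint screw_front_left above 1.6 rad and value of joint screw_back_right below 0.9 rad) or (value of joint screw_front_left above 1.6 rad and value of joint screw_back_left below 0.9 rad) or (value of joint screw_front_right above 1.6 rad and value of joint screw_front_left below 0.9 rad) or (value of joint screw_front_right above 1.6 rad and value of joint screw_back_right below 0.9 rad) or (value of joint screw_front_right above 1.6 rad and value of joint screw_back_left below 0.9 rad) or (value of joint screw_back_right above 1.6 rad and value of joint screw_front_left below 0.9 rad) or (value of joint screw_back_right above 1.6 rad and value of joint screw_front_right below 0.9 rad) or (value of joint screw_back_right above 1.6 rad and value of joint screw_back_left below 0.9 rad) or (value of joint screw_back_left above 1.6 rad and value of joint screw_front_left below 0.9 rad) or (value of joint screw_back_left above 1.6 rad and value of joint screw_front_right below 0.9 rad) or (value of joint screw_back_left above 1.6 rad and value of joint screw_back_right below 0.9 rad)).
It fails at once if the regulator is opened (knob past 0.5 rad) while a screw is not at its stop (under 2.2 rad) (value of joint regulator_knob above 0.5 rad and value of joint any of screw_front_left, screw_front_right, screw_back_right, screw_back_left below 2.2 rad).
It fails at once if the heat sink or the capacitor is carried off or knocked away (over 10 cm) (distance of any of heatsink, capacitor from where it was at the start of the episode above 0.1 m).
Of transformer_1, transformer_2, transformer_3 only 1 to 3 are there at a start; the rules pass over those that are not, and their reading is None.
At some moment in a run one of transformer_1, transformer_2, transformer_3 may be knocked a few centimetres aside while the robot is not near it.
Once in a run the grip may slacken for a moment while it holds something.
It also fails if it takes over 210 s, if anything falls off the work surface, if the arm or the gripper's body presses on something with over 40 N, if the wrist force passes 120 N, or if a joint passes its speed limit or range.

ROBOT

A 6-joint arm with a two-finger parallel gripper is mounted at the origin on a cart in front of the work surface, level with it; the furniture and walls round the work are solid. World frame = base frame: x ahead of the robot, y to its left, z up, the work surface at z = 0. Lengths are in mm, angles in degrees, forces in N, time in s.
With the tool pointing down it reaches from about 300 to 850 mm from the base axis. Payload 4.2 kg.
Tool frame: the origin (TCP) lies at the very end of the fingers, on their centre line; the grasp point (between the pads) lies 19 mm behind it (env.grip_depth is the distance from the TCP to the grasp point, in mm); z points along the fingers, y is the line along which they close (so a half turn about z gives the same grasp; the last joint's range is limited). The gripper opens to 91 mm and grips with 3 to 60 N. Pads are 32 mm wide; open, the fingers measure 118 mm over their backs; the gripper's body (76 mm by 178 mm) begins 60 mm behind the grasp point.
Start: joints at [65.26, 18.312, 89.639, -0, 72.044, -1.146], TCP at [230.153, 526.947, 213.976] pointing down, gripper open.
Joint ranges: [-177.97, 177.97], [-48.28, 115.42], [12.27, 149.76], [-77.06, 257.06], [2.81, 150.46], [-146.56, 146.56]. Speed limits (degrees/s): [147.25, 147.25, 180, 180, 180, 180].

INTERFACE

Orientations are given as [roll, pitch, yaw] about the fixed x, y, z axes, in that order (R = Rz(yaw) Ry(pitch) Rx(roll)).
In Python, from workcell import env, cams gives the robot as it stands.
- The arm moves only by the tool apply_moves, never from a script. Its argument "deltas" is a list of rows, each a list of 5 numbers: the shift along the tool's x, y, z in m, then the turn about the tool's z in rad, then the opening, from -1 (shut) to 1 (fully open), so that 0 is half open. In form: [[tx, ty, tz, roll, gripper], ...]. A call has 1 to 5 rows; each row is the pose to reach, as a shift and turn from the pose commanded when the call began, along the tool's axes at that moment; what a row does not reach only later rows make up. A row lasts 1/10 s, in which the tool goes at most 50 mm and 8.59 degrees, less where a joint would pass 70% of its speed; a pose out of reach is approached as far as the arm can. A call with a gripper value outside its range is refused whole. The fingers move at their own pace and stop on an object; "grip_force" is the grip in N (left out, the last holds). Time passes only in rows, so rows that repeat a pose let the fingers close. It gives the time, the measured TCP pose, the force, the opening and the grip force at its end, in the units of the state.
- env.state(): the state, without advancing time (a new reading comes with each control period).
- cams.grab_frame(name): name is "scene" or "top" or "wrist"; returns the picture (480x640x3 uint8, blue, green, red); there is no depth.
- cams.get_calibration(name): a dict with "mtx" (3x3 intrinsics, pixels), "eye" and "attitude" of the camera in the world; the wrist camera has in their place "tool_from_camera" (4x4, takes a point from camera to tool coordinates, whose origin is the TCP and whose axes are the flange's). Camera axes: x right, y down, z forward; pixel columns grow to the right and rows downward; lengths in mm; the calibration is good to about 2 mm. A picture is of the moment at which its call begins: read the wrist's pose just before it. get_calibration takes no time and is no camera call.
- env.job_done(): hands the job in; it is judged then, once.
The state is a dict: "time_s": time; "qpos": joint angles; "qvel": joint speeds; "effort": joint torques, N m; "ee_pos": TCP position; "ee_rot": TCP orientation; "force": force on the tool from outside, world axes, zero at the start; "torque": the same for the moment, N m; "gripper_width": finger opening in mm; "gripper_force": force on a finger pad.
Only numpy, scipy, OpenCV 4.12 (cv2) and the standard library are available. Lean on these libraries where they do the work, as an engineer would, in place of code of your own. Each camera call takes 0.05 s, during which the arm holds its last target. There are 200 camera calls.

## Working session

There is one attempt and no reset: what is moved stays moved. The work goes in short steps, Python scripts to look and compute and a tool call to move; the robot and the scene stay as the last step left them, time stands still between calls to the robot, and variables do not carry over. Pictures are saved under pics/ and viewed, at most 14 in all, crops included, and the job is handed in when it is done.

Besides the shell and the picture viewer there is one more tool, called after ">>>" as name([rows], argument=value, ...), one row to a line, values as JSON. apply_moves: Moves the arm, as the interface text tells. Its arguments: {"type":"object","properties":{"deltas":{"type":"array"},"grip_force":{"type":"number"}},"required":["deltas"]}

```bash
ls; mkdir -p pics; python3 - <<'E'
from workcell import env, cams
import cv2
print(env.state())
for n in ("scene","top","wrist"):
    c=cams.get_calibration(n); print(n,c)
for n in ("scene","top"):
    cv2.imwrite(f"pics/{n}0.png",cams.grab_frame(n))
E
```

```text
pics
{'time_s': 0.0, 'qpos': array([ 6.52589833e+01,  1.83524083e+01,  8.97073713e+01, -1.60397965e-03,
        7.20431722e+01, -1.14515034e+00]), 'qvel': array([-0.06150741,  0.03317699,  0.04049812,  0.00115146,  0.07527024,
       -0.02033971]), 'effort': array([-1.80700987e-03, -4.12476611e+01, -2.31970793e+01,  7.22609460e-02,
        4.57970705e-02, -1.23285886e-04]), 'ee_pos': array([229.94967691, 526.46176809, 213.10604906]), 'ee_rot': array([-1.79897038e+02, -5.32869689e-04,  1.56404629e+02]), 'force': array([ 0.22908084, -0.0838542 ,  0.85243304]), 'torque': array([-0.06408587,  0.00019177,  0.03258556]), 'gripper_force': 0.0, 'gripper_width': 91.02953548067075}
scene {'mtx': array([[546.7089689 ,   0.        , 319.42547831],
       [  0.        , 546.7089689 , 249.8246965 ],
       [  0.        ,   0.        ,   1.        ]]), 'eye': array([-350.2339045 , -374.06649218, 1140.27460673]), 'attitude': array([-137.10698802,   -0.96389278,  -61.92015587])}
top {'mtx': array([[525.30281735,   0.        , 330.12005634],
       [  0.        , 525.30281735, 245.68319808],
       [  0.        ,   0.        ,   1.        ]]), 'eye': array([ 408.58416565,   69.9588971 , 1194.28454848]), 'attitude': array([-1.74595898e+02,  4.75255122e-02, -8.94386965e+01])}
wrist {'mtx': array([[364.83371933,   0.        , 330.58919236],
       [  0.        , 364.83371933, 238.55501803],
       [  0.        ,   0.        ,   1.        ]]), 'tool_from_camera': array([[ 4.53053036e-04, -9.71086430e-01, -2.38727755e-01,
         6.70732924e+01],
       [ 9.99999837e-01,  3.56865863e-04,  4.46137342e-04,
        -7.56876212e-02],
       [-3.48044133e-04, -2.38727918e-01,  9.71086433e-01,
        -1.69820362e+02],
       [ 0.00000000e+00,  0.00000000e+00,  0.00000000e+00,
         1.00000000e+00]])}
```

View pics/top0.png

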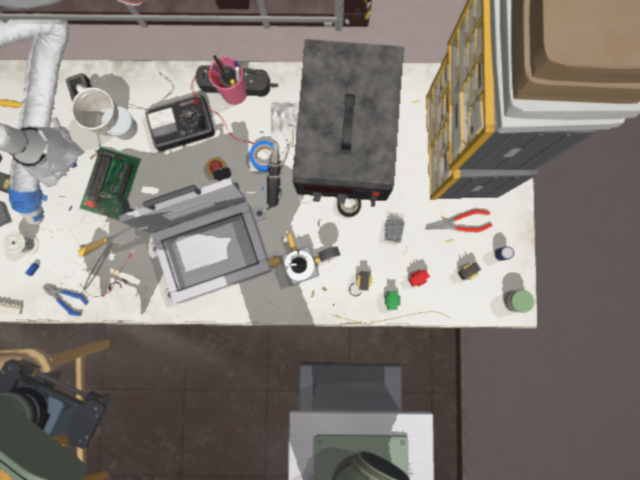

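View pics/scene0.png

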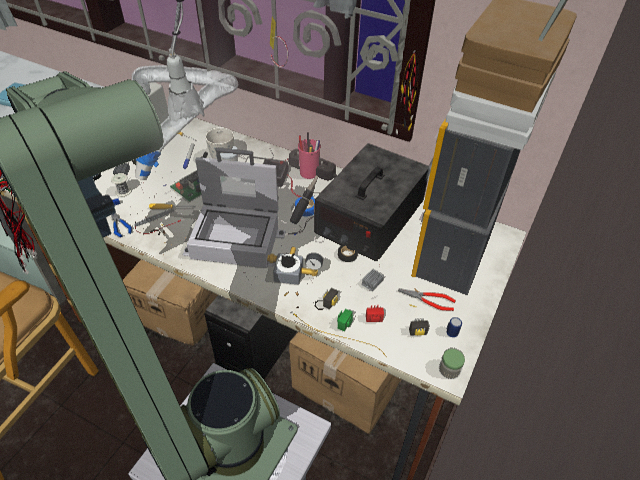

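The top view shows two dark-and-yellow pieces at (364,279) and (469,270), which fit the transformers. The red one at (419,278) and the green one at (392,300) are decoys. The chamber is at about (212,252) with its lid open, the knob at (298,264), the heatsink at (394,228) and the capacitor at (505,253). The object at (217,170) is unclear, so I'll enlarge it.

```bash
cat > h.py <<'E'
import numpy as np, cv2
from scipy.spatial.transform import Rotation as R
from workcell import env, cams
def cam(n, st=None):
    c=cams.get_calibration(n)
    if n=="wrist":
        st=st or env.state()
        T=np.eye(4); T[:3,:3]=R.from_euler('xyz',st['ee_rot'],degrees=True).as_matrix(); T[:3,3]=st['ee_pos']
        T=T@c['tool_from_camera']; return c['mtx'],T[:3,3],T[:3,:3]
    return c['mtx'],c['eye'],R.from_euler('xyz',c['attitude'],degrees=True).as_matrix()
def ray(C,px,z):
    K,e,A=C; d=A@np.linalg.solve(K,np.array([px[0],px[1],1.]))
    return e+d*(z-e[2])/d[2]
def proj(C,p):
    K,e,A=C; q=K@(A.T@(np.asarray(p,float)-e)); return q[:2]/q[2]
def up(img,x,y,w,h,s): return cv2.resize(img[y:y+h,x:x+w],None,fx=s,fy=s,interpolation=cv2.INTER_CUBIC)
E
python3 - <<'E'
from h import *
t=cv2.imread("pics/top0.png"); s=cv2.imread("pics/scene0.png")
a=up(t,120,140,200,170,4)[:,:800]
cv2.imwrite("pics/c1.png",up(t,130,150,200,150,4))
b=np.vstack([up(t,320,205,200,110,4)[:,:], up(s,300,260,200,40,4)])
cv2.imwrite("pics/c2.png",b)
C=cam("top")
hsv=cv2.cvtColor(t,cv2.COLOR_BGR2HSV)
for nm,lo,hi in (("yel",(20,100,100),(35,255,255)),("red",(0,150,100),(8,255,255)),("green",(45,120,60),(85,255,255)),("blue",(100,120,40),(130,255,255))):
    m=cv2.inRange(hsv,lo,hi)
    n,l,st,c=cv2.connectedComponentsWithStats(m)
    for i in range(1,n):
        if st[i,4]>12 and c[i,1]>140 and c[i,1]<330: print(nm,c[i].round(1),st[i,4],ray(C,c[i],28).round())
for p in ((364,279),(469,270),(394,228),(505,253),(298,264)): print(p,ray(C,p,30).round(), proj(cam("scene"),ray(C,p,30)).round())
E
```

```text
yel [291.2 241.4] 86 [528. 159.  28.]
yel [ 91.2 246.8] 177 [511. 605.  28.]
yel [274.4 261. ] 82 [483. 196.  28.]
yel [317.1 259.3] 31 [488. 101.  28.]
yel [466.  266.8] 18 [ 475. -230.   28.]
yel [472.2 275.6] 22 [ 455. -244.   28.]
yel [358.9 280.3] 27 [442.   7.  28.]
yel [369.3 281.1] 19 [441. -16.  28.]
red [214.6 164.7] 48 [700. 335.  28.]
red [375.4 193.9] 19 [637. -29.  28.]
red [ 89.7 203. ] 28 [610. 614.  28.]
red [471.3 213.4] 95 [ 595. -244.   28.]
red [473.1 228.2] 99 [ 561. -247.   28.]
red [418.6 277.4] 200 [ 450. -125.   28.]
green [121.1 170. ] 330 [686. 546.  28.]
green [392. 300.] 182 [400. -66.  28.]
blue [259.1 155.8] 204 [722. 235.  28.]
blue [ 23.3 200.9] 509 [613. 763.  28.]
blue [ 43.5 197.5] 14 [622. 718.  28.]
blue [ 35.9 218. ] 14 [575. 732.  28.]
blue [ 31.7 269.1] 63 [460. 735.  28.]
blue [ 74.6 295.5] 71 [403. 636.  28.]
blue [ 67.7 308.3] 76 [375. 650.  28.]
(364, 279) [445.  -4.  30.] [331. 294.]
(469, 270) [ 468. -236.   30.] [418. 324.]
(394, 228) [560. -70.  30.] [372. 274.]
(505, 253) [ 506. -317.   30.] [455. 325.]
(298, 264) [477. 143.  30.] [288. 265.]
```

View pics/c1.png

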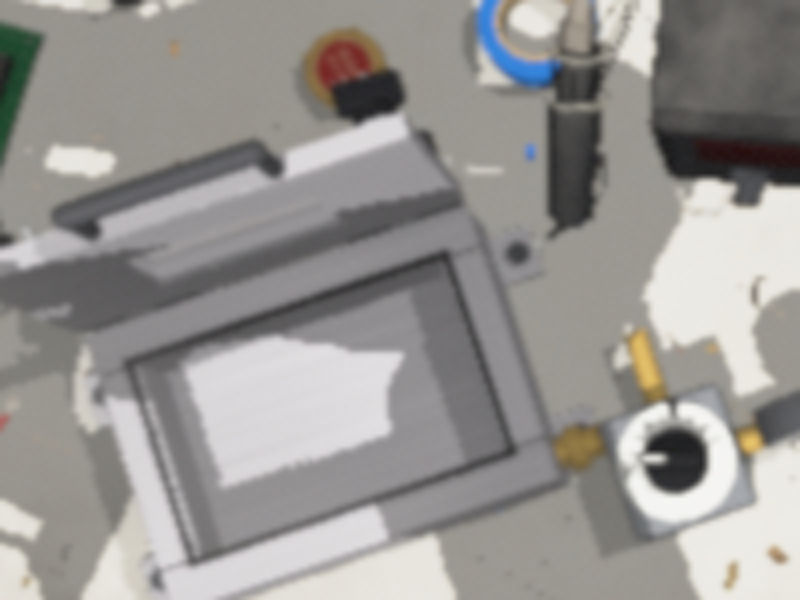

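View pics/c2.png

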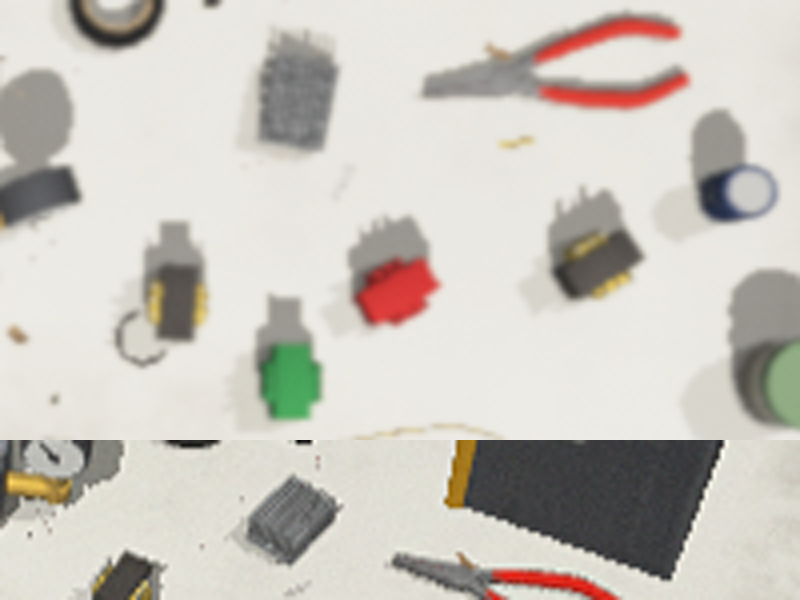

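Crop 1: the chamber's cavity corners are at crop pixels (128,360), (447,257), (513,452) and (193,562). The black bit near (365,92) is a wing screw on the back of the open lid. The knob is at (677,460), its white pointer points left to (648,457), and the mark is near (673,405).

Crop 2, candidates (crop pixels):
- Dark and yellow at (178,300) and (598,265). Both match the transformer description: dark core with a yellow winding.
- Red at (397,290) and green at (291,380). These are decoys.

So there are two transformers.

```bash
python3 - <<'E'
from h import *
C=cam("top")
P=np.array([ray(C,(130+a/4,150+b/4),62)[:2] for a,b in ((128,360),(447,257),(513,452),(193,562))])
BL,BR,FR,FL=P
print(P.round(1),"len y",np.linalg.norm(BL-BR),np.linalg.norm(FL-FR),"x",np.linalg.norm(BL-FL),np.linalg.norm(BR-FR))
yv=(BL-BR)+(FL-FR); xv=(BL-FL)+(BR-FR)
print("ctr",P.mean(0),"yaw from y",np.degrees(np.arctan2(-yv[0],yv[1])),"from x",np.degrees(np.arctan2(xv[1],xv[0])))
t=cv2.imread("pics/top0.png")
g=t.max(axis=2)
for nm,x,y in (("T1",364,279),("T2",469,270)):
    m=((g<95)).astype(np.uint8); w=np.zeros_like(m); w[y-14:y+14,x-14:x+14]=1; m*=w
    n,l,s,c=cv2.connectedComponentsWithStats(m); i=1+s[1:,4].argmax()
    pts=np.argwhere(l==i)[:,::-1].astype(float)
    pw=np.array([ray(C,p,35)[:2] for p in pts])
    r=cv2.minAreaRect(pw.astype(np.float32)); e,v=np.linalg.eigh(np.cov(pw.T))
    print(nm,len(pts),pw.mean(0).round(1),r,"long axis deg",np.degrees(np.arctan2(v[1,1],v[0,1])).round(1))
print("knob",ray(C,(130+677/4,150+460/4),70))
E
```

```text
[[524.5 436.5]
 [582.6 265.1]
 [476.6 226.7]
 [415.8 397.2]] len y 181.02220681212663 181.05474907873452 x 115.58573591663337 112.66548167734895
ctr [499.88158668 331.38479913] yaw from y 19.167065804071054 from x 19.88112281922234
T1 110 [444.4  -3.1] ((443.05511474609375, -3.470311164855957), (35.188228607177734, 17.656967163085938), 0.5591905117034912) long axis deg 178.0
T2 130 [ 466.  -232.8] ((466.81201171875, -233.097900390625), (18.7321834564209, 43.36616134643555), 32.868682861328125) long axis deg 119.8
knob [472.71621439 137.6611092   70.        ]
```

```bash
cat >> h.py <<'E'
def plan(*wps, start=None):
    """wps: (x,y,z,yaw) world; prints tool-axis deltas per leg (m, rad)"""
    st=env.state(); c=start or (*st['ee_pos'],st['ee_rot'][2])
    for w in wps:
        y=np.radians(c[3]); d=np.array(w[:3])-np.array(c[:3])
        tx=d@[np.cos(y),np.sin(y),0]; ty=d@[np.sin(y),-np.cos(y),0]; tz=-d[2]
        dy=(w[3]-c[3]+180)%360-180
        print("tx,ty,tz,roll",np.round([tx/1e3,ty/1e3,tz/1e3,-np.radians(dy)],4),"rows",int(np.ceil(max(np.linalg.norm(d)/50,abs(dy)/8.59)))); c=w
CH=np.array([500,331.3]); CY=19.4
def ch(x,y): 
    a=np.radians(CY); return CH+np.array([[np.cos(a),-np.sin(a)],[np.sin(a),np.cos(a)]])@[x,y]
E
python3 -c "
from h import *
plan((370,250,200,120),(443,-3,180,90))"
```

```text
tx,ty,tz,roll [-0.239  -0.1974  0.0132  0.6354] rows 7
tx,ty,tz,roll [-0.2556 -0.0633  0.02    0.5236] rows 6
```

```bash
python3 -c "
from h import *
plan((300,400,205,135),(360,240,200,115),(405,110,190,100),(443,-3,180,90))"
```

```text
tx,ty,tz,roll [-0.1148 -0.0879  0.0082  0.3736] rows 3
tx,ty,tz,roll [-0.1556 -0.0707  0.005   0.3491] rows 4
tx,ty,tz,roll [-0.1368 -0.0142  0.01    0.2618] rows 3
tx,ty,tz,roll [-0.1179  0.0178  0.01    0.1745] rows 3
```

>>> apply_moves([
  [-0.115,-0.088,0.008,0.374,1],
  [-0.115,-0.088,0.008,0.374,1],
  [-0.115,-0.088,0.008,0.374,1],
  [-0.115,-0.088,0.008,0.374,1],
], grip_force=30)

```text
time_s: 0.5
ee_pos: [301.5, 395.8, 205.4]
ee_rot: [-179.8, 0.1, 134.7]
force: [0.1, 1.1, -0.0]
gripper_width: 91.4
gripper_force: 0.0
```

>>> apply_moves([
  [-0.156,-0.071,0.005,0.349,1],
  [-0.156,-0.071,0.005,0.349,1],
  [-0.156,-0.071,0.005,0.349,1],
  [-0.156,-0.071,0.005,0.349,1],
  [-0.156,-0.071,0.005,0.349,1],
])

```text
time_s: 1.0
ee_pos: [360.7, 238.2, 200.9]
ee_rot: [-180.0, 0.0, 114.8]
force: [-0.1, -0.2, 0.7]
gripper_width: 91.2
gripper_force: 0.0
```

>>> apply_moves([
  [-0.137,-0.014,0.01,0.262,1],
  [-0.137,-0.014,0.01,0.262,1],
  [-0.137,-0.014,0.01,0.262,1],
  [-0.137,-0.014,0.01,0.262,1],
])

```text
time_s: 1.4
ee_pos: [406.6, 108.0, 190.6]
ee_rot: [-180.0, 0.0, 99.8]
force: [0.7, 0.6, 1.0]
gripper_width: 91.4
gripper_force: 0.0
```

>>> apply_moves([
  [-0.118,0.018,0.01,0.175,1],
  [-0.118,0.018,0.01,0.175,1],
  [-0.118,0.018,0.01,0.175,1],
  [-0.118,0.018,0.01,0.175,1],
  [-0.118,0.018,0.01,0.175,1],
])

```text
time_s: 1.9
ee_pos: [443.8, -1.8, 180.8]
ee_rot: [-180.0, -0.1, 90.0]
force: [0.2, 0.3, 0.5]
gripper_width: 90.9
gripper_force: 0.0
```

```bash
cat >> h.py <<'E'
def finddark(name,xy,r=45,thr=80,z=35):
    """dark core near world xy; centroid + long axis on plane z"""
    C=cam(name); im=cams.grab_frame(name); g=im.max(axis=2)
    m=(g<thr).astype(np.uint8); k=np.zeros_like(m)
    q=np.array([proj(C,(xy[0]+a,xy[1]+b,z)) for a,b in ((-r,-r),(r,-r),(r,r),(-r,r))]).astype(np.int32)
    cv2.fillConvexPoly(k,q,1); m=cv2.morphologyEx(m*k,cv2.MORPH_OPEN,np.ones((3,3)))
    n,l,s,c=cv2.connectedComponentsWithStats(m); i=1+s[1:,4].argmax()
    pw=np.array([ray(C,p,z)[:2] for p in np.argwhere(l==i)[:,::-1].astype(float)],np.float32)
    print(name,c[i].round(),s[i,4],cv2.minAreaRect(pw)); return im
E
python3 - <<'E'
from h import *
s=env.state(); print(s['ee_pos'],s['ee_rot'],s['time_s'])
im=finddark("wrist",(443,-3)); cv2.imwrite("pics/w1.png",im)
E
```

```text
[443.81853479  -1.84153834 180.78813483] [-1.79968735e+02 -7.68635648e-02  8.99816867e+01] 1.9
wrist [347. 219.] 104 ((456.7101135253906, 4.067307472229004), (9.709609031677246, 11.674816131591797), 0.35865190625190735)
```

View pics/w1.png

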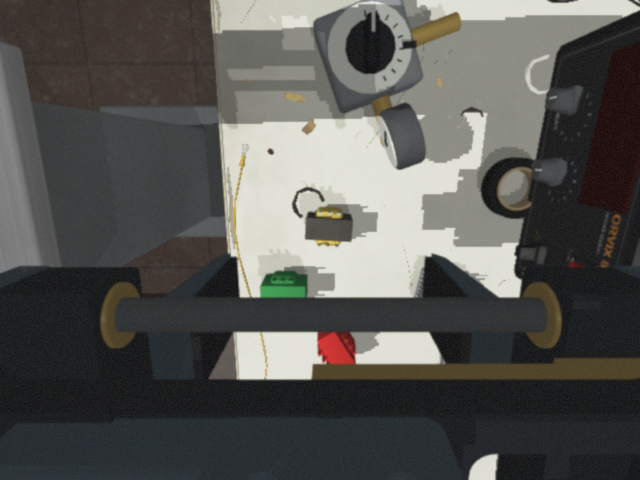

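The wrist view shows the T1 core at (329,228), about 46 px long across the image. The knob is at (371,45) with its pointer up at (373,18), and the black mark is to the right at about (408,44).

```bash
python3 - <<'E'
from h import *
C=cam("wrist")
for p in ((329,228),(306,228),(352,228)): print(ray(C,p,35).round(1))
k=ray(C,(371,45),70);print("knob",k); 
p=ray(C,(329,228),35)
plan((p[0],p[1],60,90),(p[0],p[1],5,90))
E
```

```text
[442.   -2.5  35. ]
[421.6  -2.5  35. ]
[462.3  -2.5  35. ]
knob [471.62148559 136.21890895  70.        ]
tx,ty,tz,roll [-0.0009 -0.0016  0.1209  0.0006] rows 3
tx,ty,tz,roll [ 0.     0.     0.055 -0.   ] rows 2
```

>>> apply_moves([
  [-0.001,-0.0016,0.05,0,1],
  [-0.001,-0.0016,0.1,0,1],
  [-0.001,-0.0016,0.14,0,1],
  [-0.001,-0.0016,0.175,0,1],
  [-0.001,-0.0016,0.175,0,1],
])

```text
time_s: 2.45
ee_pos: [439.7, -2.7, 3.3]
ee_rot: [-179.6, -0.0, 90.1]
force: [-1.2, -0.3, 1.4]
gripper_width: 91.1
gripper_force: 0.0
```

>>> apply_moves([
  [0,0,0,0,-1],
  [0,0,0,0,-1],
  [0,0,0,0,-1],
  [0,0,0,0,-1],
  [0,0,0,0,-1],
], grip_force=30)

```text
time_s: 2.95
ee_pos: [442.5, -4.5, 6.7]
ee_rot: [179.9, -0.0, 89.9]
force: [0.1, 0.3, 0.4]
gripper_width: 54.0
gripper_force: 0.0
```

>>> apply_moves([
  [0,0,0,0,-1],
  [0,0,-0.05,0,-1],
  [0,0,-0.1,0,-1],
  [0,0,-0.15,0,-1],
  [0,0,-0.15,0,-1],
])

```text
time_s: 3.45
ee_pos: [446.5, -4.7, 162.2]
ee_rot: [179.2, 0.0, 89.9]
force: [0.9, -0.0, -2.2]
gripper_width: 41.7
gripper_force: 30.0
```

```bash
python3 -c "
from h import *
a=ch(0,40);print(a)
s=env.state();print(s['ee_pos'],s['ee_rot'],s['gripper_width'],s['gripper_force'])
plan((440,130,160,60),(465,250,160,35),(*a,150,19.4),(*a,21,19.4))"
```

```text
[486.71355472 369.02890632]
[446.50296005  -4.67629034 162.15733936] [1.79173702e+02 1.91804127e-02 8.99250887e+01] 41.677380169731556 29.999647736549377
tx,ty,tz,roll [ 0.1347 -0.0067  0.0022  0.5223] rows 4
tx,ty,tz,roll [ 0.1164 -0.0383  0.      0.4363] rows 3
tx,ty,tz,roll [ 0.0861 -0.085   0.01    0.2723] rows 3
tx,ty,tz,roll [ 0.     0.     0.129 -0.   ] rows 3
```

>>> apply_moves([
  [0.034,-0.002,0.001,0.13,-1],
  [0.068,-0.003,0.002,0.26,-1],
  [0.101,-0.005,0.002,0.39,-1],
  [0.135,-0.007,0.002,0.522,-1],
  [0.135,-0.007,0.002,0.522,-1],
])

```text
time_s: 3.95
ee_pos: [434.3, 133.3, 152.8]
ee_rot: [-179.9, 0.0, 60.1]
force: [-0.4, -0.8, -1.6]
gripper_width: 42.3
gripper_force: 30.0
```

>>> apply_moves([
  [0.039,-0.013,0,0.145,-1],
  [0.078,-0.026,0,0.29,-1],
  [0.116,-0.038,0,0.436,-1],
  [0.116,-0.038,0,0.436,-1],
])

```text
time_s: 4.35
ee_pos: [461.3, 253.2, 152.8]
ee_rot: [-179.9, -0.1, 35.2]
force: [-0.2, -0.9, -1.8]
gripper_width: 41.8
gripper_force: 30.0
```

>>> apply_moves([
  [0.029,-0.028,0.003,0.09,-1],
  [0.058,-0.057,0.006,0.18,-1],
  [0.086,-0.085,0.01,0.272,-1],
  [0.086,-0.085,0.01,0.272,-1],
  [0.086,-0.085,0.01,0.272,-1],
])

```text
time_s: 4.85
ee_pos: [481.3, 367.8, 142.4]
ee_rot: [179.9, 0.2, 19.6]
force: [-1.0, -0.4, -1.8]
gripper_width: 41.8
gripper_force: 30.0
```

```bash
python3 - <<'E'
from h import *
C=cam("wrist"); im=cams.grab_frame("wrist"); cv2.imwrite("pics/w2.png",im)
s=env.state();print(s['ee_pos'],s['ee_rot'],s['gripper_width'],s['gripper_force'])
print([proj(C,(*ch(x,y),62)).round() for x,y in ((55,85),(-55,85),(-55,-85),(55,-85))])
plan((*ch(0,40),21,19.4))
E
```

```text
[481.26964436 367.23106594 142.81596571] [1.79910719e+02 1.64816656e-01 1.95457750e+01] 41.42723556083093 29.99962091445923
[array([265., 158.]), array([271., 309.]), array([499., 310.]), array([518., 159.])]
tx,ty,tz,roll [5.700e-03 1.000e-04 1.218e-01 2.500e-03] rows 3
```

View pics/w2.png

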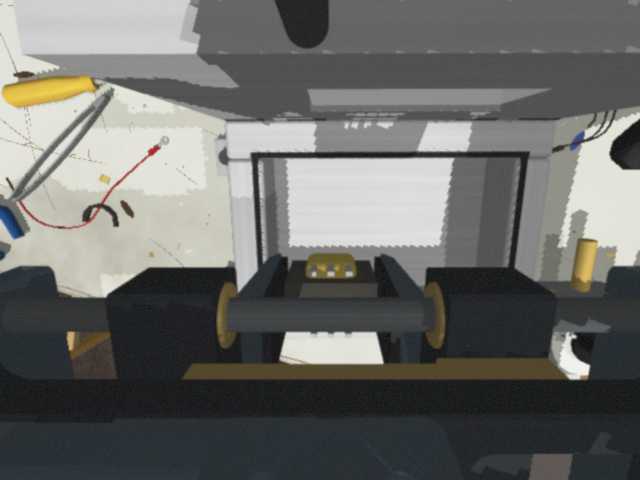

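The wrist view shows the chamber squarely ahead. Its cavity outline corners are at (253,155) and (526,155), which agrees with my pose. T1 is held at (330,280), over the cavity.

>>> apply_moves([
  [0.0057,0,0.04,0.0025,-1],
  [0.0057,0,0.08,0.0025,-1],
  [0.0057,0,0.1,0.0025,-1],
  [0.0057,0,0.112,0.0025,-1],
  [0.0057,0,0.112,0.0025,-1],
])

```text
time_s: 5.4
ee_pos: [487.2, 369.1, 32.1]
ee_rot: [180.0, 0.0, 19.3]
force: [0.2, 0.5, -0.9]
gripper_width: 41.8
gripper_force: 30.0
```

>>> apply_moves([
  [0,0,0.004,0,-1],
  [0,0,0.008,0,-1],
  [0,0,0.01,0,-1],
  [0,0,0.01,0,-1],
  [0,0,0.01,0,-1],
])

```text
time_s: 5.9
ee_pos: [488.7, 370.4, 29.9]
ee_rot: [-180.0, -0.3, 19.4]
force: [-9.8, -7.2, 38.0]
gripper_width: 41.9
gripper_force: 30.0
```

>>> apply_moves([
  [0,0,-0.006,0,-1],
  [0,0,-0.009,0,-1],
  [0,0,-0.009,0,-1],
])

```text
time_s: 6.2
ee_pos: [487.5, 370.7, 31.4]
ee_rot: [-180.0, -0.1, 19.3]
force: [1.1, 0.1, -1.5]
gripper_width: 41.8
gripper_force: 30.0
```

```bash
python3 - <<'E'
from h import *
t=cams.grab_frame("top"); w=cams.grab_frame("wrist")
a=up(t,160,190,120,110,5)[:, :]
b=up(w,220,140,320,220,1.25)
H=np.zeros((600,800,3),np.uint8); H[:300,:400]=cv2.resize(up(t,160,190,160,120,2.5),(400,300)); H[300:575,:400]=b
s=cams.grab_frame("scene"); H[:400,400:]=up(s,170,180,133,133,3)[:400,:399].copy() if 0 else cv2.resize(s[170:303,170:303],(400,400))
cv2.imwrite("pics/m1.png",H); s=env.state(); print(s['ee_pos'],s['force'],s['gripper_width'])
E
```

```text
[486.89852874 370.57509807  30.11079733] [ 0.11061736 -0.30945984  0.89771301] 42.063403800553914
```

View pics/m1.png

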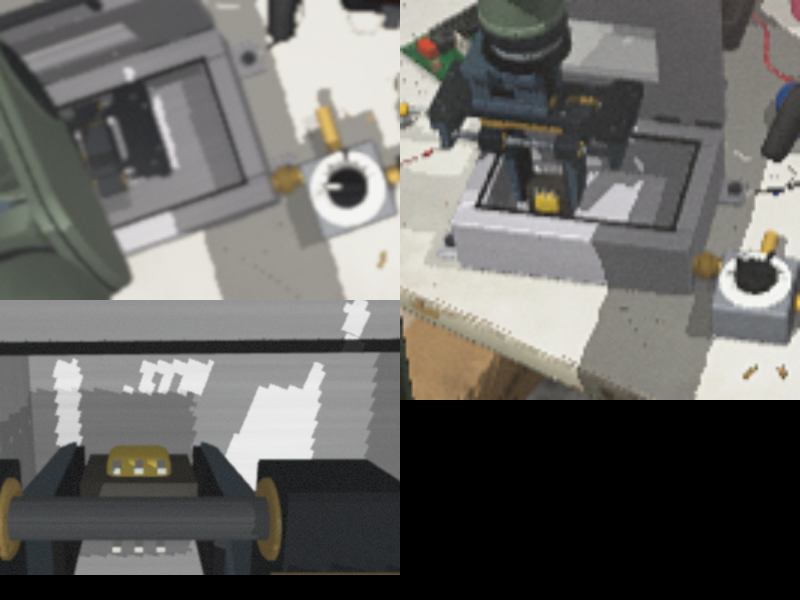

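T1 is upright in the cavity between the fingers. It was gripped about 10 mm low because the fingers closed late, and it's now standing on the floor. Next I release it and go to T2.

>>> apply_moves([
  [0,0,0.001,0,0.35],
  [0,0,0.001,0,0.35],
  [0,0,0.001,0,0.35],
  [0,0,0.001,0,0.35],
])

```text
time_s: 6.75
ee_pos: [487.3, 371.0, 29.9]
ee_rot: [-180.0, -0.0, 19.3]
force: [0.4, -0.5, 0.4]
gripper_width: 61.5
gripper_force: 0.0
```

>>> apply_moves([
  [0,0,-0.03,0,0.35],
  [0,0,-0.07,0,0.35],
  [0,0,-0.12,0,0.35],
  [0,0,-0.15,0,0.35],
  [0,0,-0.15,0,0.35],
])

```text
time_s: 7.25
ee_pos: [489.6, 372.7, 185.7]
ee_rot: [-179.8, -0.6, 19.3]
force: [0.2, 0.4, -0.4]
gripper_width: 61.7
gripper_force: 0.0
```

```bash
python3 - <<'E'
from h import *
s=env.state();print(s['ee_pos'],s['ee_rot'])
plan((465,200,190,19.4),(455,0,190,31),(466,-190,180,31))
E
```

```text
[489.63120384 372.73495392 185.73381223] [-179.80606719   -0.62460912   19.32680971]
tx,ty,tz,roll [-0.0804  0.1548 -0.0043 -0.0013] rows 4
tx,ty,tz,roll [-0.0759  0.1853  0.     -0.2025] rows 5
tx,ty,tz,roll [-0.0884  0.1685  0.01   -0.    ] rows 4
```

>>> apply_moves([
  [-0.02,0.039,-0.004,0,0.35],
  [-0.04,0.078,-0.004,0,0.35],
  [-0.06,0.116,-0.004,0,0.35],
  [-0.08,0.155,-0.004,0,0.35],
  [-0.08,0.155,-0.004,0,0.35],
])

```text
time_s: 7.75
ee_pos: [461.0, 193.8, 183.1]
ee_rot: [179.9, 0.2, 19.1]
force: [0.4, 0.5, -0.6]
gripper_width: 61.3
gripper_force: 0.0
```

>>> apply_moves([
  [-0.019,0.046,0,-0.05,1],
  [-0.038,0.093,0,-0.1,1],
  [-0.057,0.139,0,-0.15,1],
  [-0.076,0.185,0,-0.202,1],
  [-0.076,0.185,0,-0.202,1],
])

```text
time_s: 8.25
ee_pos: [452.1, -5.8, 183.4]
ee_rot: [180.0, 0.1, 30.6]
force: [-0.3, 0.5, 0.1]
gripper_width: 91.1
gripper_force: 0.0
```

>>> apply_moves([
  [-0.024,0.044,0.003,0,1],
  [-0.048,0.088,0.006,0,1],
  [-0.07,0.132,0.01,0,1],
  [-0.09,0.17,0.01,0,1],
  [-0.107,0.199,0.01,0,1],
])

```text
time_s: 8.75
ee_pos: [463.7, -228.5, 173.1]
ee_rot: [-180.0, -0.0, 30.9]
force: [0.5, -0.3, 0.4]
gripper_width: 91.3
gripper_force: 0.0
```

>>> apply_moves([
  [0,0,0,0,1],
  [0,0,0,0,1],
])

```text
time_s: 8.95
ee_pos: [463.2, -226.4, 173.1]
ee_rot: [-179.9, 0.0, 30.8]
force: [0.1, 0.1, 0.1]
gripper_width: 91.3
gripper_force: 0.0
```

```bash
python3 - <<'E'
from h import *
s=env.state();print(s['ee_pos'],s['ee_rot'])
C=cam("wrist",s); w=cams.grab_frame("wrist"); q=proj(C,(466,-233,35)); print(q)
t=cams.grab_frame("top"); 
H=np.zeros((480,800,3),np.uint8); H[:,:480]=w[:,80:560]; H[:240,480:]=up(t,170,215,80,60,4)
cv2.imwrite("pics/m2.png",H)
E
```

```text
[ 463.1914322  -226.4462762   173.06758274] [-1.79883518e+02  2.30139232e-04  3.08466553e+01]
[339.28872419 229.56251539]
```

View pics/m2.png

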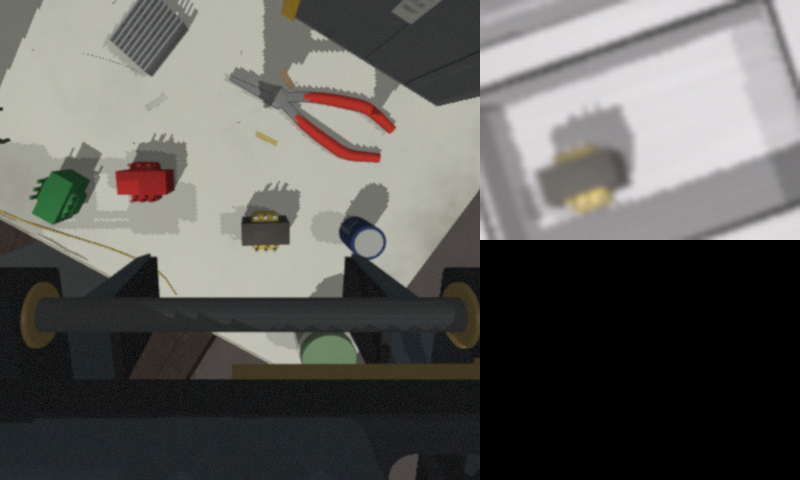

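T2's core is at (345,230) in the full wrist frame, aligned with the tool, and the capacitor is clear at (443,238). The inset shows T1 standing in the cavity.

```bash
python3 - <<'E'
from h import *
C=cam("wrist")
p=ray(C,(345.3,231),35);print(p)
plan((p[0],p[1],9,31))
E
```

```text
[ 467.46635733 -237.36062691   35.        ]
tx,ty,tz,roll [-0.0023  0.0124  0.1645 -0.0004] rows 4
```

>>> apply_moves([
  [-0.002,0.012,0,0,0.5],
  [-0.002,0.012,0.05,0,0.5],
  [-0.002,0.012,0.1,0,0.5],
  [-0.002,0.012,0.14,0,0.5],
  [-0.002,0.012,0.164,0,0.5],
])

```text
time_s: 9.55
ee_pos: [466.3, -237.3, 7.1]
ee_rot: [-179.8, 0.1, 31.0]
force: [0.1, 0.6, 0.4]
gripper_width: 68.4
gripper_force: 0.0
```

>>> apply_moves([
  [0,0,0,0,-1],
  [0,0,0,0,-1],
  [0,0,0,0,-1],
  [0,0,0,0,-1],
  [0,0,0,0,-1],
], grip_force=35)

```text
time_s: 10.05
ee_pos: [468.7, -239.1, 11.7]
ee_rot: [179.8, -0.1, 30.9]
force: [0.3, 0.9, 5.5]
gripper_width: 41.5
gripper_force: 35.0
```

>>> apply_moves([
  [0,0,0,0,-1],
  [0,0,0,0,-1],
  [0,0,0,0,-1],
])

```text
time_s: 10.35
ee_pos: [468.7, -239.1, 11.7]
ee_rot: [179.8, -0.1, 30.9]
force: [0.7, 0.2, 6.1]
gripper_width: 41.8
gripper_force: 35.0
```

>>> apply_moves([
  [0,0,-0.03,0,-1],
  [0,0,-0.08,0,-1],
  [0,0,-0.12,0,-1],
  [0,0,-0.16,0,-1],
  [0,0,-0.16,0,-1],
])

```text
time_s: 10.85
ee_pos: [470.4, -240.3, 176.0]
ee_rot: [179.4, -0.4, 30.9]
force: [-0.7, 0.2, -1.8]
gripper_width: 41.8
gripper_force: 35.0
```

```bash
python3 - <<'E'
from h import *
s=env.state();print(s['ee_pos'],s['ee_rot'],s['gripper_width'],s['gripper_force'])
a=ch(0,-35)
plan((460,-30,180,31),(465,170,180,25),(*a,150,19.4),(*a,60,19.4))
E
```

```text
[ 470.3786516  -240.3432312   176.03649166] [179.36440535  -0.37571916  30.90035793] 41.83203681547716 34.99615252017975
tx,ty,tz,roll [ 0.0991 -0.1858 -0.004  -0.0017] rows 5
tx,ty,tz,roll [ 0.1073 -0.1689  0.      0.1047] rows 5
tx,ty,tz,roll [ 0.0965 -0.0966  0.03    0.0977] rows 3
tx,ty,tz,roll [ 0.    0.    0.09 -0.  ] rows 2
```

>>> apply_moves([
  [0.02,-0.037,0,0,-1],
  [0.04,-0.074,0,0,-1],
  [0.06,-0.111,0,0,-1],
  [0.08,-0.148,0,0,-1],
  [0.099,-0.186,0,0,-1],
])

```text
time_s: 11.35
ee_pos: [455.7, -26.7, 169.1]
ee_rot: [-180.0, 0.1, 30.9]
force: [1.3, 0.1, -2.1]
gripper_width: 41.7
gripper_force: 35.0
```

>>> apply_moves([
  [0.027,-0.042,0,0.03,-1],
  [0.054,-0.085,0,0.06,-1],
  [0.08,-0.127,0,0.09,-1],
  [0.107,-0.169,0,0.105,-1],
  [0.107,-0.169,0,0.105,-1],
])

```text
time_s: 11.85
ee_pos: [461.2, 176.9, 169.1]
ee_rot: [-179.9, -0.0, 25.2]
force: [0.2, -0.7, -1.8]
gripper_width: 41.8
gripper_force: 35.0
```

>>> apply_moves([
  [0.032,-0.032,0.01,0.03,-1],
  [0.064,-0.064,0.02,0.06,-1],
  [0.096,-0.097,0.03,0.098,-1],
  [0.096,-0.097,0.03,0.098,-1],
  [0.096,-0.097,0.03,0.098,-1],
])

```text
time_s: 12.35
ee_pos: [507.2, 299.6, 138.3]
ee_rot: [179.9, 0.2, 19.4]
force: [0.1, -0.5, -1.8]
gripper_width: 41.6
gripper_force: 35.0
```

```bash
python3 - <<'E'
from h import *
s=env.state();print(s['ee_pos'],s['ee_rot'],s['gripper_width'],s['gripper_force'])
plan((*ch(0,-35),60,19.4),(*ch(0,-35),29,19.4))
E
```

```text
[507.24103751 299.57148715 138.29434371] [179.92700338   0.20710076  19.35710165] 41.6017601399392 34.99627232551575
tx,ty,tz,roll [ 0.0037  0.0027  0.0783 -0.0007] rows 2
tx,ty,tz,roll [ 0.     0.     0.031 -0.   ] rows 1
```

>>> apply_moves([
  [0.0037,0.0027,0.04,0,-1],
  [0.0037,0.0027,0.07,0,-1],
  [0.0037,0.0027,0.09,0,-1],
  [0.0037,0.0027,0.1,0,-1],
  [0.0037,0.0027,0.105,0,-1],
])

```text
time_s: 12.85
ee_pos: [512.0, 297.4, 34.6]
ee_rot: [180.0, 0.1, 19.2]
force: [-0.9, 0.0, -0.5]
gripper_width: 41.8
gripper_force: 35.0
```

>>> apply_moves([
  [0,0,0.001,0,-1],
  [0,0,0.003,0,-1],
  [0,0,0.005,0,-1],
])

```text
time_s: 13.15
ee_pos: [513.1, 299.2, 31.0]
ee_rot: [-180.0, -0.1, 19.3]
force: [0.4, 0.8, -1.4]
gripper_width: 41.7
gripper_force: 35.0
```

>>> apply_moves([
  [0,0,0.002,0,-1],
  [0,0,0.0035,0,-1],
  [0,0,0.0035,0,-1],
])

```text
time_s: 13.45
ee_pos: [512.3, 298.9, 26.3]
ee_rot: [180.0, 0.0, 19.3]
force: [-0.5, -0.0, -1.5]
gripper_width: 41.8
gripper_force: 35.0
```

>>> apply_moves([
  [0,0,0,0,0.3],
  [0,0,0,0,0.3],
  [0,0,0,0,0.3],
  [0,0,0,0,0.3],
])

```text
time_s: 13.85
ee_pos: [512.6, 299.0, 26.6]
ee_rot: [-180.0, -0.0, 19.3]
force: [-0.6, 0.4, 0.1]
gripper_width: 59.1
gripper_force: 0.0
```

>>> apply_moves([
  [0,0,-0.03,0,0.3],
  [0,0,-0.07,0,0.3],
  [0,0,-0.12,0,0.3],
  [0,0,-0.16,0,0.3],
  [0,0,-0.16,0,0.3],
])

```text
time_s: 14.35
ee_pos: [515.7, 300.7, 193.3]
ee_rot: [-179.9, -0.8, 19.3]
force: [0.7, 0.3, -0.5]
gripper_width: 59.1
gripper_force: 0.0
```

>>> apply_moves([
  [-0.05,0,-0.02,0,0.3],
  [-0.1,0,-0.05,0,0.3],
  [-0.12,0,-0.08,0,0.3],
  [-0.12,0,-0.08,0,0.3],
])

```text
time_s: 14.75
ee_pos: [397.8, 259.2, 270.6]
ee_rot: [-179.9, -0.4, 19.3]
force: [-0.2, 0.6, 0.9]
gripper_width: 59.0
gripper_force: 0.0
```

```bash
python3 - <<'E'
from h import *
s=env.state();print(s['ee_pos'],s['ee_rot'],s['gripper_width'])
C=cam("wrist",s); w=cams.grab_frame("wrist"); t=cams.grab_frame("top"); sc=cams.grab_frame("scene")
H=np.zeros((600,800,3),np.uint8); H[:360,:480]=cv2.resize(w,(480,360)); H[:400,480:]=up(t,130,140,80,100,4)
H[:400,480:]=cv2.resize(t[140:300,130:258],(320,400)); H[360:600,:320]=up(sc,180,140,80,60,4); H[400:,480:]=cv2.resize(sc[150:250,180:340],(320,200))
cv2.imwrite("pics/m3.png",H); cv2.imwrite("pics/_t3.png",t); cv2.imwrite("pics/_s3.png",sc)
for th in (1.5,1.7,1.9):
    r=196; a=th
    for nm in("top","scene"):
        print(th,nm,[proj(cam(nm),(*ch(80-r*np.cos(th)-6*np.sin(th)*-1,y),62+r*np.sin(th)+6*np.cos(th))).round(1) for y in (45,-45)])
E
```

```text
[397.82324256 259.170938   270.63235643] [-179.89268899   -0.39746496   19.3212085 ] 58.96824436395636
1.5 top [array([149.4, 213. ]), array([197.1, 197.1])]
1.5 scene [array([216.2, 153.5]), array([249.7, 157.1])]
1.7 top [array([143.6, 193. ]), array([191. , 177.3])]
1.7 scene [array([220.4, 145.4]), array([253.3, 148.9])]
1.9 top [array([139.5, 174.9]), array([186.3, 159.4])]
1.9 scene [array([224.6, 140.2]), array([256.8, 143.6])]
```

View pics/m3.png

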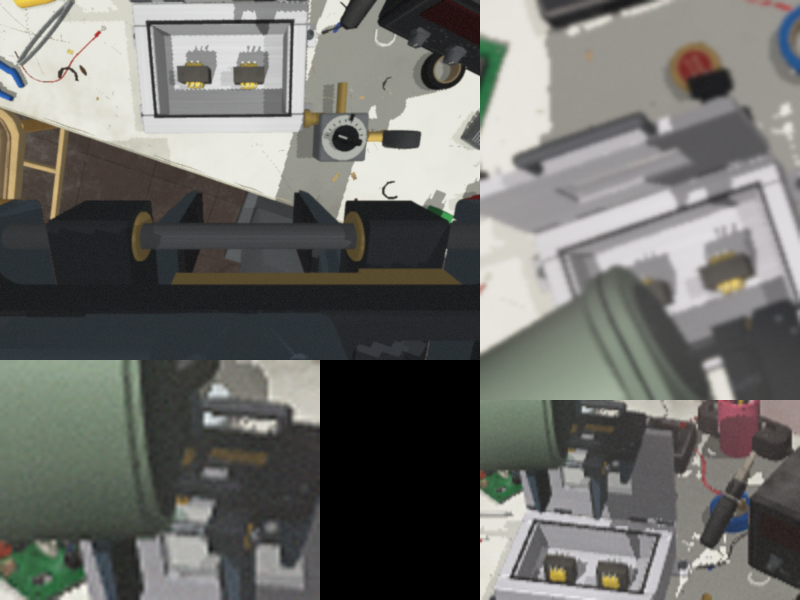

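Both transformers stand side by side in the cavity, at (195,73) and (249,73) in the wrist inset. The handle bar runs from (144,204) to (197,188) in the top frame, which puts the lid at about 1.6 rad.

```bash
cat >> h.py <<'E'
def handle(th): return (*ch(80-196*np.cos(th)+6*np.sin(th),0), 62+196*np.sin(th)+6*np.cos(th))
E
python3 - <<'E'
from h import *
h=handle(1.6); print(h)
plan((420,275,320,55),(480,310,320,90),(h[0],h[1],310,109.4),(h[0],h[1],h[2]-16,109.4))
E
```

```text
(np.float64(586.5128990628796), np.float64(361.76600103711996), np.float64(257.7412290623273))
tx,ty,tz,roll [ 0.0249 -0.0081 -0.0542 -0.6236] rows 5
tx,ty,tz,roll [ 0.0631  0.0291  0.     -0.6109] rows 5
tx,ty,tz,roll [ 0.0518  0.1065  0.01   -0.3386] rows 3
tx,ty,tz,roll [ 0.      0.      0.0683 -0.    ] rows 2
```

>>> apply_moves([
  [0.005,-0.002,-0.011,-0.125,0.3],
  [0.01,-0.003,-0.022,-0.25,0.3],
  [0.015,-0.005,-0.033,-0.375,0.3],
  [0.02,-0.007,-0.044,-0.5,0.3],
  [0.025,-0.008,-0.054,-0.624,0.3],
])

```text
time_s: 15.4
ee_pos: [420.9, 275.3, 318.6]
ee_rot: [-179.9, 0.2, 55.3]
force: [-0.7, 0.3, -0.2]
gripper_width: 59.0
gripper_force: 0.0
```

>>> apply_moves([
  [0.013,0.006,0,-0.12,0.3],
  [0.026,0.012,0,-0.25,0.3],
  [0.039,0.018,0,-0.37,0.3],
  [0.052,0.024,0,-0.49,0.3],
  [0.063,0.029,0,-0.611,0.3],
])

```text
time_s: 15.9
ee_pos: [481.2, 310.4, 317.6]
ee_rot: [-179.8, 0.1, 90.3]
force: [0.3, 0.1, 0.6]
gripper_width: 59.4
gripper_force: 0.0
```

>>> apply_moves([
  [0.017,0.035,0.003,-0.11,0.3],
  [0.034,0.07,0.006,-0.22,0.3],
  [0.052,0.107,0.01,-0.339,0.3],
  [0.052,0.107,0.01,-0.339,0.3],
  [0.052,0.107,0.01,-0.339,0.3],
])

```text
time_s: 16.4
ee_pos: [587.6, 362.0, 306.3]
ee_rot: [-179.6, 0.1, 109.4]
force: [0.5, 0.8, 0.1]
gripper_width: 59.4
gripper_force: 0.0
```

```bash
python3 - <<'E'
from h import *
s=env.state();print(s['ee_pos'],s['ee_rot'],s['gripper_width'])
w=cams.grab_frame("wrist"); h=handle(1.6); C=cam("wrist",s)
for p in (proj(C,(*ch(91.7,45),258)),proj(C,(*ch(91.7,-45),258))): print(p)
H=np.zeros((480,640,3),np.uint8); H[:]=w; cv2.imwrite("pics/m4.png",H)
plan((h[0],h[1],h[2]-16,109.4))
E
```

```text
[587.58596707 362.04375745 306.32892675] [-1.79645604e+02  6.90527251e-02  1.09369760e+02] 59.40005942866679
[329.36197509 186.71461596]
[329.48407624 325.00758938]
tx,ty,tz,roll [ 0.     -0.0004  0.0663 -0.0002] rows 2
```

View pics/m4.png

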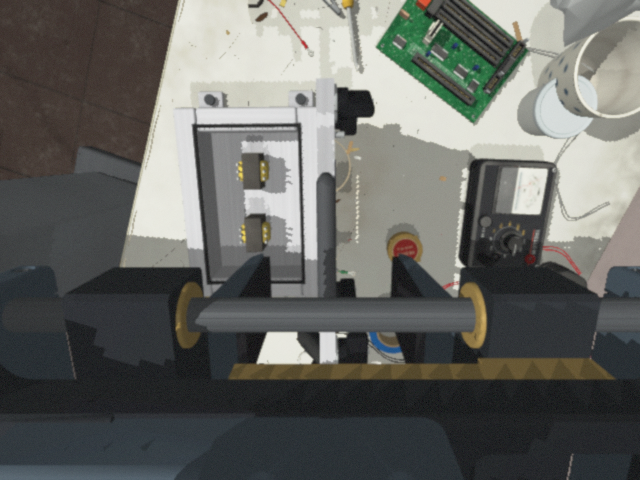

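The handle lies between the fingers at column 326 (predicted 329), and no further transformer is hidden behind the lid. I'll grip it now.

>>> apply_moves([
  [0,-0.001,0.03,0,0.3],
  [0,-0.001,0.055,0,0.3],
  [0,-0.001,0.066,0,0.3],
  [0,-0.001,0.066,0,0.3],
])

```text
time_s: 16.85
ee_pos: [584.7, 361.1, 243.4]
ee_rot: [-179.8, 0.0, 109.4]
force: [-0.5, 0.1, 1.1]
gripper_width: 59.0
gripper_force: 0.0
```

>>> apply_moves([
  [0,0,0,0,-1],
  [0,0,0,0,-1],
  [0,0,0,0,-1],
  [0,0,0,0,-1],
  [0,0,0,0,-1],
], grip_force=25)

```text
time_s: 17.35
ee_pos: [586.2, 361.8, 244.9]
ee_rot: [180.0, -0.0, 109.5]
force: [0.4, -0.5, 0.9]
gripper_width: 22.3
gripper_force: 0.0
```

>>> apply_moves([
  [0,0,0,0,-1],
  [0,0,0,0,-1],
  [0,0,0,0,-1],
  [0,0,0,0,-1],
])

```text
time_s: 17.75
ee_pos: [585.7, 361.7, 244.5]
ee_rot: [-180.0, 0.0, 109.5]
force: [-1.7, -0.7, 1.6]
gripper_width: 11.2
gripper_force: 25.0
```

```bash
python3 - <<'E'
from h import *
s=env.state();print(s['ee_pos'],s['ee_rot'],s['gripper_width'],s['force'])
a=np.radians(CY); 
d=(s['ee_pos'][:2]-ch(80,0))@[np.cos(a),np.sin(a)]
# angle from horizontal position
from scipy.optimize import brentq
th0=brentq(lambda t:-196*np.cos(t)+6*np.sin(t)-d,0.5,2.2); h0=np.array(handle(th0)); off=s['ee_pos'][2]-h0[2]
print("d",d,"th0",th0,"zoff",off)
prev=h0
for t in np.linspace(th0,0,11)[1:]:
    h=np.array(handle(t)); e=h-h0; print(round(t,2),"ty",round(e[:2]@[np.cos(a),np.sin(a)]/1e3,4),"tz",round(-e[2]/1e3,4))
E
```

```text
[585.68583575 361.66341274 244.54431213] [-1.79958678e+02  1.15159303e-03  1.09464617e+02] 11.239605851591609 [-1.72939163 -0.67192682  1.62326691]
d 10.906367289081397 th0 1.5958410311111288 zoff -13.243969320118964
1.44 ty -0.0313 tz 0.0008
1.28 ty -0.062 tz 0.0065
1.12 ty -0.0914 tz 0.017
0.96 ty -0.1188 tz 0.0321
0.8 ty -0.1435 tz 0.0513
0.64 ty -0.1647 tz 0.0742
0.48 ty -0.1821 tz 0.1002
0.32 ty -0.1951 tz 0.1286
0.16 ty -0.2035 tz 0.1587
0.0 ty -0.2069 tz 0.1898
```

>>> apply_moves([
  [0,-0.016,0,0,-1],
  [0,-0.031,0.001,0,-1],
  [0,-0.047,0.003,0,-1],
  [0,-0.062,0.0065,0,-1],
  [0,-0.077,0.0115,0,-1],
])

```text
time_s: 18.25
ee_pos: [515.5, 336.6, 234.6]
ee_rot: [179.5, 0.0, 109.5]
force: [3.2, -0.3, 1.2]
gripper_width: 11.0
gripper_force: 25.0
```

>>> apply_moves([
  [0,-0.0144,0.0055,0,-1],
  [0,-0.0284,0.0129,0,-1],
  [0,-0.0418,0.0206,0,-1],
  [0,-0.0546,0.0299,0,-1],
  [0,-0.0665,0.0398,0,-1],
])

```text
time_s: 18.75
ee_pos: [452.3, 314.2, 194.0]
ee_rot: [179.7, 0.0, 109.5]
force: [2.6, 0.2, 1.4]
gripper_width: 11.7
gripper_force: 25.0
```

>>> apply_moves([
  [0,-0.0106,0.0112,0,-1],
  [0,-0.0212,0.0229,0,-1],
  [0,-0.0305,0.0357,0,-1],
  [0,-0.0386,0.0489,0,-1],
  [0,-0.0516,0.0773,0,-1],
])

```text
time_s: 19.25
ee_pos: [403.5, 296.9, 117.3]
ee_rot: [179.7, 0.0, 109.5]
force: [4.2, -1.7, 0.1]
gripper_width: 11.5
gripper_force: 25.0
```

>>> apply_moves([
  [0,-0.0047,0.0149,0,-1],
  [0,-0.0084,0.0301,0,-1],
  [0,-0.0107,0.0456,0,-1],
  [0,-0.0115,0.056,0,-1],
  [0,-0.0118,0.0612,0,-1],
])

```text
time_s: 19.75
ee_pos: [391.0, 292.6, 54.0]
ee_rot: [-180.0, 0.0, 109.5]
force: [-0.0, -2.7, 1.5]
gripper_width: 11.2
gripper_force: 25.0
```

>>> apply_moves([
  [0,0,0.001,0,-1],
  [0,0,0.001,0,-1],
  [0,0,0.001,0,-1],
])

```text
time_s: 20.05
ee_pos: [390.9, 292.6, 53.5]
ee_rot: [-180.0, 0.0, 109.5]
force: [1.2, -3.1, -4.5]
gripper_width: 11.8
gripper_force: 25.0
```

>>> apply_moves([
  [0,0,0.0015,0,-1],
  [0,0,0.003,0,-1],
  [0,0,0.003,0,-1],
])

```text
time_s: 20.35
ee_pos: [390.8, 292.6, 51.0]
ee_rot: [-180.0, 0.0, 109.5]
force: [-0.7, -4.8, 3.8]
gripper_width: 11.4
gripper_force: 25.0
```

>>> apply_moves([
  [0,0,-0.003,0,0.0],
  [0,0,-0.003,0,0.0],
  [0,0,-0.003,0,0.0],
])

```text
time_s: 20.65
ee_pos: [391.4, 293.7, 54.0]
ee_rot: [179.9, -0.1, 109.4]
force: [-0.9, -0.0, 0.3]
gripper_width: 32.6
gripper_force: 0.0
```

>>> apply_moves([
  [0,0,-0.05,0,0.0],
  [0,0,-0.1,0,0.0],
  [0,0,-0.15,0,0.0],
  [0,0,-0.16,0,0.0],
  [0,0,-0.16,0,0.0],
])

```text
time_s: 21.15
ee_pos: [391.9, 293.8, 215.7]
ee_rot: [179.7, -0.1, 109.4]
force: [-0.8, 0.1, -0.2]
gripper_width: 45.7
gripper_force: 0.0
```

```bash
python3 - <<'E'
from h import *
s=env.state();print(s['ee_pos'],s['ee_rot'],s['gripper_width'],s['force'])
for n in ("FL",-66,96),("FR",-66,-96),("BR",66,-96),("BL",66,96): print(n[0],ch(n[1],n[2]))
plan((410,240,260,109.4),(400,240,280,60),(380,200,290,19.4))
E
```

```text
[391.89814909 293.84626747 215.6841663 ] [ 1.79703769e+02 -1.11571030e-01  1.09449678e+02] 45.673094691782 [-0.82546542  0.10876803 -0.17527946]
FL [405.85983591 399.92674046]
FR [469.63477324 218.82799013]
BR [594.14016409 262.67325954]
BL [530.36522676 443.77200987]
tx,ty,tz,roll [-0.0568 -0.0009 -0.0443  0.0009] rows 2
tx,ty,tz,roll [ 0.0033 -0.0094 -0.02    0.8622] rows 6
tx,ty,tz,roll [-0.0446  0.0027 -0.01    0.7086] rows 5
```

The last press gave little reaction force, so I'll check that the lid is shut by pressing down on the handle with closed fingertips. Its top should be at z = 74.

>>> apply_moves([
  [0,0,0.03,0,-1],
  [0,0,0.07,0,-1],
  [0,0,0.1,0,-1],
  [0,0,0.12,0,-1],
  [0,0,0.125,0,-1],
])

```text
time_s: 21.65
ee_pos: [388.0, 290.9, 84.4]
ee_rot: [-179.5, 0.1, 109.4]
force: [-0.5, 0.9, -0.3]
gripper_width: 8.4
gripper_force: 0.0
```

>>> apply_moves([
  [0,0,0.003,0,-1],
  [0,0,0.006,0,-1],
  [0,0,0.01,0,-1],
  [0,0,0.013,0,-1],
  [0,0,0.013,0,-1],
])

```text
time_s: 22.15
ee_pos: [390.9, 292.8, 75.7]
ee_rot: [180.0, -0.0, 109.5]
force: [-0.4, -0.2, -0.4]
gripper_width: 0.6
gripper_force: 0.0
```

>>> apply_moves([
  [0,0,0.0015,0,-1],
  [0,0,0.003,0,-1],
  [0,0,0.003,0,-1],
])

```text
time_s: 22.45
ee_pos: [391.2, 293.1, 74.0]
ee_rot: [179.9, -0.0, 109.5]
force: [-1.5, -1.9, 10.1]
gripper_width: 0.0
gripper_force: 4.7
```

>>> apply_moves([
  [0,0,0.001,0,-1],
  [0,0,0.002,0,-1],
  [0,0,0.002,0,-1],
])

```text
time_s: 22.75
ee_pos: [391.3, 293.1, 73.8]
ee_rot: [179.9, -0.0, 109.5]
force: [-4.6, -3.5, 22.9]
gripper_width: 0.1
gripper_force: 11.5
```

The lid is firmly shut: the fingertips meet the handle at z ≈ 74. Next I rise and look at the screws.

```bash
python3 - <<'E'
from h import *
plan((391.3,293.1,230,109.5),(*ch(0,-130),300,109.4))
E
```

```text
tx,ty,tz,roll [-1.000e-04  0.000e+00 -1.562e-01 -8.000e-04] rows 4
tx,ty,tz,roll [-0.1303  0.115  -0.07    0.0017] rows 4
```

>>> apply_moves([
  [0,0,-0.04,0,-1],
  [0,0,-0.09,0,-1],
  [0,0,-0.13,0,0],
  [0,0,-0.156,0,0],
])

```text
time_s: 23.15
ee_pos: [391.8, 293.5, 230.2]
ee_rot: [179.7, -0.1, 109.4]
force: [0.3, -0.3, -0.2]
gripper_width: 13.5
gripper_force: 0.0
```

>>> apply_moves([
  [-0.033,0.029,-0.018,0,0],
  [-0.065,0.058,-0.035,0,0],
  [-0.098,0.086,-0.053,0,0],
  [-0.13,0.115,-0.07,0,0],
  [-0.13,0.115,-0.07,0,0],
])

```text
time_s: 23.65
ee_pos: [547.6, 206.4, 298.3]
ee_rot: [179.7, 0.1, 109.2]
force: [-0.9, -0.2, -0.2]
gripper_width: 45.3
gripper_force: 0.0
```

>>> apply_moves([
  [0,0,0,0,0],
  [0,0,0,0,0],
])

```text
time_s: 23.85
ee_pos: [541.5, 208.9, 296.0]
ee_rot: [-179.9, -0.0, 109.5]
force: [-0.5, -0.6, 0.2]
gripper_width: 45.9
gripper_force: 0.0
```

```bash
python3 - <<'E'
from h import *
s=env.state();print(s['ee_pos'],s['ee_rot'])
C=cam("wrist",s); w=cams.grab_frame("wrist"); cv2.imwrite("pics/_w5.png",w)
for n in ("FL",-66,96),("FR",-66,-96),("BR",66,-96),("BL",66,96): print(n[0],proj(C,(*ch(n[1],n[2]),101)))
cv2.imwrite("pics/w5.png",cv2.resize(w[:300,130:530],(800,600),interpolation=cv2.INTER_CUBIC))
E
```

```text
[541.52164232 208.87081752 296.00731328] [-1.79901789e+02 -2.81892147e-02  1.09483034e+02]
FL [257.3118078  -38.86398063]
FR [266.18815366 183.83057901]
BR [399.08556388 184.10780749]
BL [409.40071108 -38.66937309]
```

View pics/w5.png

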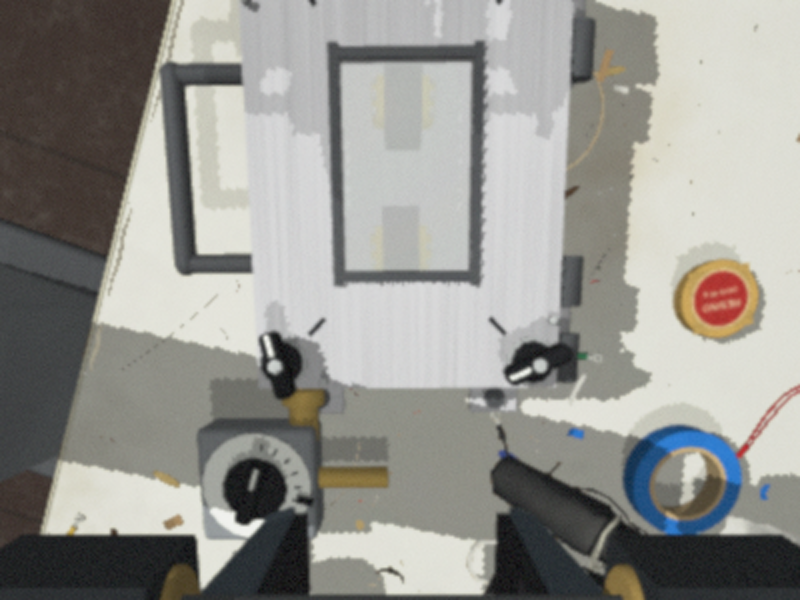

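The view through the lid window shows both transformers. FR screw: axis at crop (278,365), white line pointing to (268,335), halfway line at (317,325). BR screw: axis at (540,364), white line to (512,377), halfway line at (497,325). So the halfway lines lie on the chamber diagonals at 45°, with FR at q ≈ 0.11 and BR at q ≈ 0.04.

```bash
python3 - <<'E'
from h import *
C=cam("wrist")
for p in ((269,182.3),(400,182)): print(ray(C,p,100))
print(ch(-66,-96),ch(66,-96))
f=ch(-66,-96)
plan((*f,170,128.8),(*f,82,128.8),(*f,82,64.4),(*f,180,64.4))
E
```

```text
[471.56723943 221.20907746 100.        ]
[594.29999459 265.10378109 100.        ]
[469.63477324 218.82799013] [594.14016409 262.67325954]
tx,ty,tz,roll [ 0.0332 -0.0644  0.1261 -0.3366] rows 3
tx,ty,tz,roll [ 0.     0.     0.088 -0.   ] rows 2
tx,ty,tz,roll [ 0.     0.    -0.     1.124] rows 8
tx,ty,tz,roll [ 0.     0.    -0.098 -0.   ] rows 2
```

>>> apply_moves([
  [0.011,-0.021,0.04,-0.11,0],
  [0.022,-0.042,0.08,-0.22,0],
  [0.034,-0.063,0.126,-0.337,0],
  [0.034,-0.063,0.126,-0.337,0],
  [0.034,-0.063,0.126,-0.337,0],
])

```text
time_s: 24.4
ee_pos: [471.1, 220.2, 170.7]
ee_rot: [-180.0, -0.0, 128.8]
force: [0.8, 0.2, 0.2]
gripper_width: 45.6
gripper_force: 0.0
```

>>> apply_moves([
  [0,0,0,0,0],
  [0,0,0,0,0],
])

```text
time_s: 24.6
ee_pos: [474.6, 220.7, 173.2]
ee_rot: [179.7, 0.1, 128.7]
force: [0.4, 0.5, 0.8]
gripper_width: 45.6
gripper_force: 0.0
```

```bash
python3 - <<'E'
from h import *
s=env.state();print(s['ee_pos'],s['ee_rot'])
plan((470.5,220,82,128.8))
E
```

```text
[474.58228607 220.67323506 173.19736911] [1.79667552e+02 9.12191367e-02 1.28710321e+02]
tx,ty,tz,roll [ 0.002  -0.0036  0.0912 -0.0016] rows 2
```

>>> apply_moves([
  [0.001,-0.002,0.03,0,0],
  [0.001,-0.002,0.06,0,0],
  [0.001,-0.002,0.08,0,0],
  [0.001,-0.002,0.086,0,0],
  [0.001,-0.002,0.086,0,0],
])

```text
time_s: 25.1
ee_pos: [470.8, 219.4, 85.1]
ee_rot: [179.9, 0.0, 128.7]
force: [-0.3, -0.2, 0.4]
gripper_width: 45.7
gripper_force: 0.0
```

>>> apply_moves([
  [0,0,0,0,0],
  [0,0,0,0,0],
  [0,0,0,0,0],
])

```text
time_s: 25.4
ee_pos: [470.5, 219.5, 85.7]
ee_rot: [179.9, 0.0, 128.8]
force: [-0.6, -0.2, -0.4]
gripper_width: 45.3
gripper_force: 0.0
```

Positioned over the FR wing. I'll lower it 3.5 mm more, close, and turn.

>>> apply_moves([
  [0,0,0.0035,0,-1],
  [0,0,0.0035,0,-1],
  [0,0,0.0035,0,-1],
  [0,0,0.0035,0,-1],
  [0,0,0.0035,0,-1],
], grip_force=40)

```text
time_s: 25.9
ee_pos: [470.2, 219.6, 81.2]
ee_rot: [179.9, -0.0, 128.8]
force: [1.0, 1.5, -2.0]
gripper_width: 18.9
gripper_force: 40.0
```

>>> apply_moves([
  [0,0,0,0,-1],
  [0,0,0,0,-1],
  [0,0,0,0,-1],
])

```text
time_s: 26.2
ee_pos: [470.2, 219.6, 81.2]
ee_rot: [179.9, -0.0, 128.8]
force: [2.3, 2.1, -3.1]
gripper_width: 18.6
gripper_force: 40.0
```

>>> apply_moves([
  [0,0,0,0.08,-1],
  [0,0,0,0.16,-1],
  [0,0,0,0.25,-1],
  [0,0,0,0.34,-1],
  [0,0,0,0.34,-1],
])

```text
time_s: 26.7
ee_pos: [470.2, 219.6, 81.2]
ee_rot: [179.9, -0.0, 109.3]
force: [2.3, 2.6, -2.8]
gripper_width: 18.4
gripper_force: 40.0
```

The width of 18.6 mm means the tips gripped the collar under the bar. I'll open, raise 6 mm, and re-grip on the bar itself.

>>> apply_moves([
  [0,0,0,0,0],
  [0,0,0,0,0],
  [0,0,-0.006,0,0],
  [0,0,-0.006,0,0],
  [0,0,-0.006,0,0],
])

```text
time_s: 27.2
ee_pos: [469.7, 219.1, 87.5]
ee_rot: [180.0, 0.0, 109.3]
force: [-1.4, -0.1, -0.1]
gripper_width: 45.8
gripper_force: 0.0
```

```bash
python3 - <<'E'
from h import *
s=env.state();print(s['ee_pos'],s['ee_rot'])
w=cams.grab_frame("wrist"); C=cam("wrist",s); q=proj(C,(470.5,220,100)); print(q)
t=cams.grab_frame("top"); cv2.imwrite("pics/_t6.png",t); sc=cams.grab_frame("scene")
p=proj(cam("scene"),(470.5,220,100)).astype(int); print(p)
H=np.zeros((480,800,3),np.uint8); H[:,:640]=w; H[:160,640:]=up(sc,p[0]-20,p[1]-20,40,40,4); H[160:320,640:]=up(t,*(proj(cam("top"),(470.5,220,100)).astype(int)-20),40,40,4)
cv2.imwrite("pics/m6.png",H)
E
```

```text
[469.72405272 219.05629673  87.5219587 ] [1.79984696e+02 4.52941745e-03 1.09290652e+02]
[333.06563838 296.74355648]
[260 238]
```

View pics/m6.png

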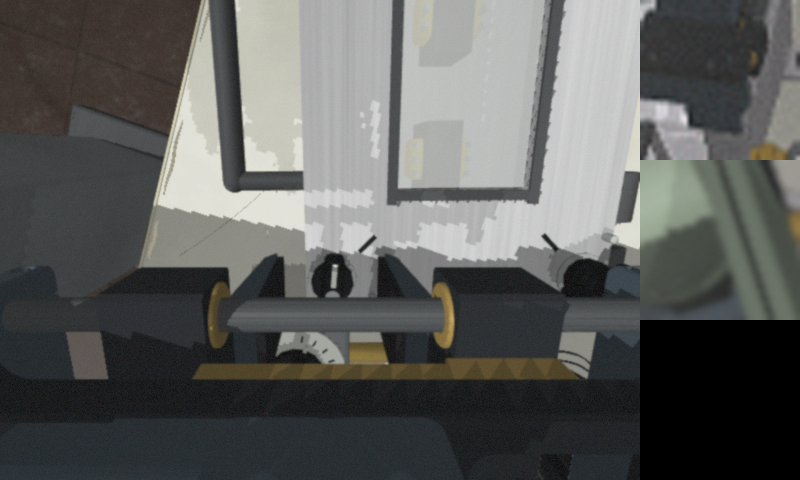

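The wing followed the turn: its bar is now upright in the image at (333,275), aligned with the tool. I'll re-grip higher and finish at yaw 64.4.

>>> apply_moves([
  [0,0,0,0,-1],
  [0,0,0,0,-1],
  [0,0,0,0,-1],
  [0,0,0,0,-1],
  [0,0,0,0,-1],
])

```text
time_s: 27.85
ee_pos: [470.3, 219.4, 87.2]
ee_rot: [179.9, -0.0, 109.3]
force: [1.6, 0.3, -1.6]
gripper_width: 9.5
gripper_force: 40.0
```

>>> apply_moves([
  [0,0,0,0,-1],
  [0,0,0,0,-1],
  [0,0,0,0.1,-1],
  [0,0,0,0.2,-1],
  [0,0,0,0.3,-1],
])

```text
time_s: 28.35
ee_pos: [470.2, 219.4, 87.2]
ee_rot: [179.9, -0.0, 91.9]
force: [2.2, 1.4, -2.0]
gripper_width: 9.7
gripper_force: 40.0
```

>>> apply_moves([
  [0,0,0,0.12,-1],
  [0,0,0,0.24,-1],
  [0,0,0,0.36,-1],
  [0,0,0,0.484,-1],
  [0,0,0,0.484,-1],
])

```text
time_s: 28.85
ee_pos: [470.1, 219.4, 87.2]
ee_rot: [180.0, -0.0, 64.4]
force: [2.3, -0.3, -0.7]
gripper_width: 9.7
gripper_force: 40.0
```

>>> apply_moves([
  [0,0,0,0,-1],
  [0,0,0,0,-1],
  [0,0,0,0,-1],
])

```text
time_s: 29.15
ee_pos: [470.1, 219.4, 87.2]
ee_rot: [180.0, -0.0, 64.4]
force: [3.0, 1.4, -2.0]
gripper_width: 10.0
gripper_force: 40.0
```

```bash
python3 - <<'E'
from h import *
f=(470.1,219.4); b=(530.8,444.2)
plan((*f,170,64.4),(490,295,170,95),(*b,160,127),(*b,89,127))
E
```

```text
tx,ty,tz,roll [ 0.     -0.     -0.0828  0.0005] rows 2
tx,ty,tz,roll [ 0.0768 -0.0147 -0.     -0.5341] rows 4
tx,ty,tz,roll [ 0.1451  0.0536  0.01   -0.5585] rows 4
tx,ty,tz,roll [ 0.     0.     0.071 -0.   ] rows 2
```

>>> apply_moves([
  [0,0,0,0,0],
  [0,0,0,0,0],
  [0,0,-0.02,0,0],
  [0,0,-0.05,0,0],
  [0,0,-0.083,0,0],
])

```text
time_s: 29.65
ee_pos: [468.4, 218.6, 170.2]
ee_rot: [-179.9, 0.2, 64.4]
force: [0.8, 0.2, 0.2]
gripper_width: 44.7
gripper_force: 0.0
```

>>> apply_moves([
  [0.019,-0.004,0,-0.13,0],
  [0.038,-0.007,0,-0.26,0],
  [0.058,-0.011,0,-0.39,0],
  [0.077,-0.015,0,-0.534,0],
  [0.077,-0.015,0,-0.534,0],
])

```text
time_s: 30.15
ee_pos: [489.4, 296.6, 169.8]
ee_rot: [-180.0, -0.0, 95.1]
force: [-0.6, -0.5, -0.1]
gripper_width: 45.6
gripper_force: 0.0
```

>>> apply_moves([
  [0.036,0.013,0.002,-0.14,0],
  [0.072,0.027,0.005,-0.28,0],
  [0.108,0.04,0.007,-0.42,0],
  [0.145,0.0536,0.01,-0.5585,0],
  [0.145,0.0536,0.01,-0.5585,0],
])

```text
time_s: 30.65
ee_pos: [530.3, 447.2, 158.4]
ee_rot: [-180.0, -0.1, 127.1]
force: [-1.0, -0.7, -0.6]
gripper_width: 45.5
gripper_force: 0.0
```

>>> apply_moves([
  [0,0,0,0,0],
  [0,0,0,0,0],
  [0,0,0.03,0,0],
  [0,0,0.05,0,0],
  [0,0,0.05,0,0],
])

```text
time_s: 31.15
ee_pos: [528.7, 441.2, 107.6]
ee_rot: [-179.6, 0.0, 126.8]
force: [0.1, 0.0, 0.1]
gripper_width: 45.5
gripper_force: 0.0
```

>>> apply_moves([
  [0,0,0,0,0],
  [0,0,0,0,0],
])

```text
time_s: 31.35
ee_pos: [531.2, 444.2, 112.1]
ee_rot: [179.8, -0.0, 126.9]
force: [-1.1, 0.3, 0.1]
gripper_width: 45.8
gripper_force: 0.0
```

```bash
python3 - <<'E'
from h import *
s=env.state();print(s['ee_pos'],s['ee_rot'])
plan((530.8,444.2,88,127))
E
```

```text
[531.23043784 444.20910276 112.1277243 ] [ 1.79830852e+02 -5.31113770e-03  1.26901022e+02]
tx,ty,tz,roll [ 0.0003 -0.0003  0.0241 -0.0017] rows 1
```

>>> apply_moves([
  [0,0,0.01,0,0],
  [0,0,0.023,0,0],
  [0,0,0.023,0,0],
  [0,0,0.023,0,0],
  [0,0,0.023,0,0],
])

```text
time_s: 31.85
ee_pos: [530.5, 444.4, 87.2]
ee_rot: [180.0, -0.0, 127.0]
force: [0.0, 0.2, 0.7]
gripper_width: 45.1
gripper_force: 0.0
```

>>> apply_moves([
  [0,0,0,0,-1],
  [0,0,0,0,-1],
  [0,0,0,0,-1],
  [0,0,0,0,-1],
  [0,0,0,0,-1],
])

```text
time_s: 32.35
ee_pos: [530.2, 444.1, 87.3]
ee_rot: [-180.0, -0.0, 126.9]
force: [-1.2, -0.7, 0.1]
gripper_width: 10.0
gripper_force: 40.0
```

>>> apply_moves([
  [0,0,0,0,-1],
  [0,0,0,0,-1],
  [0,0,0,0,-1],
])

```text
time_s: 32.65
ee_pos: [530.1, 444.0, 87.2]
ee_rot: [-180.0, -0.0, 127.0]
force: [-1.0, -0.9, 1.8]
gripper_width: 9.8
gripper_force: 40.0
```

>>> apply_moves([
  [0,0,0,0.12,-1],
  [0,0,0,0.24,-1],
  [0,0,0,0.36,-1],
  [0,0,0,0.48,-1],
  [0,0,0,0.6,-1],
])

```text
time_s: 33.15
ee_pos: [529.5, 443.8, 87.2]
ee_rot: [-179.9, 0.1, 92.3]
force: [-3.3, -1.5, 3.6]
gripper_width: 9.4
gripper_force: 40.0
```

>>> apply_moves([
  [0,0,0,0.12,-1],
  [0,0,0,0.24,-1],
  [0,0,0,0.36,-1],
  [0,0,0,0.493,-1],
  [0,0,0,0.493,-1],
])

```text
time_s: 33.65
ee_pos: [529.0, 443.9, 87.2]
ee_rot: [-179.9, 0.1, 64.3]
force: [-4.3, -1.6, 3.5]
gripper_width: 10.1
gripper_force: 40.0
```

>>> apply_moves([
  [0,0,0,0,-1],
  [0,0,0,0,-1],
  [0,0,0,0,-1],
])

```text
time_s: 33.95
ee_pos: [529.0, 443.9, 87.2]
ee_rot: [-179.9, 0.1, 64.5]
force: [-4.3, -1.0, 3.9]
gripper_width: 9.6
gripper_force: 40.0
```

```bash
python3 - <<'E'
from h import *
s=env.state();print(s['ee_pos'],s['ee_rot'])
b=s['ee_pos'][:2]; f=ch(-66,96)+[0.5,0.5]; print(f)
plan((*b,160,64.4),(510,440,160,100),(460,420,160,135),(*f,160,180),(*f,110,215))
E
```

```text
[529.00071131 443.91659457  87.20206667] [-1.79869297e+02  1.17060039e-01  6.44966152e+01]
[406.35983591 400.42674046]
tx,ty,tz,roll [ 0.      0.     -0.0728  0.0017] rows 2
tx,ty,tz,roll [-0.0117 -0.0154 -0.     -0.6213] rows 5
tx,ty,tz,roll [-0.011  -0.0527  0.     -0.6109] rows 5
tx,ty,tz,roll [ 0.0241 -0.0518 -0.     -0.7854] rows 6
tx,ty,tz,roll [ 0.      0.      0.05   -0.6109] rows 5
```

```bash
sed -i 's/^CH=.*/CH=np.array([499.6,331.6]); CY=19.75/' h.py; python3 - <<'E'
from h import *
s=env.state(); b=s['ee_pos'][:2]; f=ch(-66,96); print(f,ch(66,-96))
plan((*b,160,64.5),(500,435,160,102.5),(470,425,160,140.5),(440,412,160,178.5),(*f,160,217),(*f,110,217))
E
```

```text
[405.04237806 399.65039408] [594.15762194 263.54960592]
tx,ty,tz,roll [ 0.      0.     -0.0728 -0.0001] rows 2
tx,ty,tz,roll [-0.0205 -0.0223 -0.     -0.6632] rows 5
tx,ty,tz,roll [-0.0033 -0.0315  0.     -0.6632] rows 5
tx,ty,tz,roll [ 0.0149 -0.0291  0.     -0.6632] rows 5
tx,ty,tz,roll [ 0.0346 -0.0133 -0.     -0.672 ] rows 5
tx,ty,tz,roll [ 0.    0.    0.05 -0.  ] rows 1
```

>>> apply_moves([
  [0,0,0,0,0],
  [0,0,0,0,0],
  [0,0,-0.02,0,0],
  [0,0,-0.05,0,0],
  [0,0,-0.073,0,0],
])

```text
time_s: 34.45
ee_pos: [531.4, 444.6, 161.5]
ee_rot: [179.9, -0.1, 64.4]
force: [-0.1, 1.3, 0.3]
gripper_width: 44.9
gripper_force: 0.0
```

>>> apply_moves([
  [-0.004,-0.004,0,-0.133,0],
  [-0.008,-0.009,0,-0.266,0],
  [-0.012,-0.013,0,-0.4,0],
  [-0.016,-0.018,0,-0.53,0],
  [-0.0205,-0.0223,0,-0.663,0],
])

```text
time_s: 34.95
ee_pos: [502.0, 435.6, 160.1]
ee_rot: [179.9, -0.0, 102.7]
force: [0.9, -0.1, 0.3]
gripper_width: 45.6
gripper_force: 0.0
```

>>> apply_moves([
  [-0.001,-0.006,0,-0.133,0],
  [-0.001,-0.012,0,-0.266,0],
  [-0.002,-0.018,0,-0.4,0],
  [-0.003,-0.025,0,-0.53,0],
  [-0.0033,-0.0315,0,-0.663,0],
])

```text
time_s: 35.45
ee_pos: [471.9, 425.5, 160.2]
ee_rot: [179.9, 0.0, 140.7]
force: [0.3, 0.9, -0.1]
gripper_width: 45.5
gripper_force: 0.0
```

>>> apply_moves([
  [0.003,-0.006,0,-0.133,0],
  [0.006,-0.012,0,-0.266,0],
  [0.009,-0.018,0,-0.4,0],
  [0.012,-0.024,0,-0.53,0],
  [0.0149,-0.0291,0,-0.663,0],
])

```text
time_s: 35.95
ee_pos: [441.8, 412.7, 160.2]
ee_rot: [180.0, 0.1, 178.7]
force: [0.8, -0.3, 0.2]
gripper_width: 45.5
gripper_force: 0.0
```

>>> apply_moves([
  [0.007,-0.003,0,-0.134,0],
  [0.014,-0.006,0,-0.268,0],
  [0.021,-0.009,0,-0.4,0],
  [0.028,-0.011,0,-0.535,0],
  [0.0346,-0.0133,0,-0.672,0],
])

```text
time_s: 36.45
ee_pos: [406.8, 400.5, 160.3]
ee_rot: [-180.0, 0.1, -142.8]
force: [-0.8, 0.1, -0.1]
gripper_width: 45.8
gripper_force: 0.0
```

>>> apply_moves([
  [0,0,0.01,0,0],
  [0,0,0.03,0,0],
  [0,0,0.045,0,0],
  [0,0,0.045,0,0],
  [0,0,0.045,0,0],
])

```text
time_s: 36.95
ee_pos: [406.8, 400.5, 114.8]
ee_rot: [-180.0, 0.0, -143.3]
force: [1.2, 0.7, 0.2]
gripper_width: 45.5
gripper_force: 0.0
```

>>> apply_moves([
  [0,0,0,0,0],
  [0,0,0,0,0],
])

```text
time_s: 37.15
ee_pos: [406.9, 400.8, 116.0]
ee_rot: [180.0, 0.1, -143.2]
force: [-0.0, -0.5, -0.2]
gripper_width: 45.4
gripper_force: 0.0
```

```bash
python3 - <<'E'
from h import *
s=env.state();print(s['ee_pos'],s['ee_rot'],s['qpos'])
plan((*ch(-66,96),88,217))
E
```

```text
[406.94529491 400.76565639 115.95963778] [ 1.79988830e+02  1.12865653e-01 -1.43229813e+02] [ 4.34090897e+01  2.24019058e+01  9.85060564e+01 -2.28001305e-03
  5.89786377e+01 -8.33599350e+01]
tx,ty,tz,roll [ 0.0022  0.0002  0.028  -0.004 ] rows 1
```

>>> apply_moves([
  [0.0015,0,0.01,0,0],
  [0.0015,0,0.028,0,0],
  [0.0015,0,0.028,0,0],
  [0.0015,0,0.028,0,0],
])

```text
time_s: 37.55
ee_pos: [405.0, 399.2, 86.9]
ee_rot: [-180.0, -0.0, -143.2]
force: [0.1, 0.6, -0.6]
gripper_width: 45.9
gripper_force: 0.0
```

>>> apply_moves([
  [0,0,0,0,-1],
  [0,0,0,0,-1],
  [0,0,0,0,-1],
  [0,0,0,0,-1],
  [0,0,0,0,-1],
])

```text
time_s: 38.05
ee_pos: [405.1, 400.2, 87.5]
ee_rot: [179.9, 0.1, -143.2]
force: [-1.6, 2.5, 0.5]
gripper_width: 9.9
gripper_force: 40.0
```

>>> apply_moves([
  [0,0,0,0,-1],
  [0,0,0,0,-1],
  [0,0,0,0,-1],
])

```text
time_s: 38.35
ee_pos: [405.1, 400.1, 87.5]
ee_rot: [179.9, 0.1, -143.2]
force: [-1.6, 3.6, 2.3]
gripper_width: 9.8
gripper_force: 40.0
```

>>> apply_moves([
  [0,0,0,0.12,-1],
  [0,0,0,0.24,-1],
  [0,0,0,0.36,-1],
  [0,0,0,0.48,-1],
  [0,0,0,0.6,-1],
])

```text
time_s: 38.85
ee_pos: [405.1, 400.2, 87.5]
ee_rot: [179.9, 0.0, -177.9]
force: [-2.0, 3.7, 2.1]
gripper_width: 9.6
gripper_force: 40.0
```

>>> apply_moves([
  [0,0,0,0.12,-1],
  [0,0,0,0.24,-1],
  [0,0,0,0.36,-1],
  [0,0,0,0.484,-1],
  [0,0,0,0.484,-1],
])

```text
time_s: 39.35
ee_pos: [405.2, 400.2, 87.5]
ee_rot: [179.9, -0.0, 154.7]
force: [-2.6, 3.7, 2.2]
gripper_width: 9.7
gripper_force: 40.0
```

>>> apply_moves([
  [0,0,0,0,-1],
  [0,0,0,0,-1],
  [0,0,0,0,-1],
])

```text
time_s: 39.65
ee_pos: [405.2, 400.2, 87.5]
ee_rot: [179.9, -0.0, 154.8]
force: [-2.3, 4.8, 2.0]
gripper_width: 9.5
gripper_force: 40.0
```

```bash
python3 - <<'E'
from h import *
s=env.state();print(s['ee_pos'],s['ee_rot'])
b=s['ee_pos'][:2]; f=ch(66,-96); print(f)
plan((*b,170,154.7),(465,355,170,185),(530,310,170,215),(*f,160,219),(*f,110,219))
E
```

```text
[405.16482556 400.22828496  87.4653669 ] [ 1.79898891e+02 -3.57378625e-02  1.54804040e+02]
[594.15762194 263.54960592]
tx,ty,tz,roll [ 0.      0.     -0.0825  0.0018] rows 2
tx,ty,tz,roll [-0.0734 -0.0153 -0.     -0.5288] rows 4
tx,ty,tz,roll [-0.0608 -0.0505  0.     -0.5236] rows 4
tx,ty,tz,roll [-0.0259 -0.0748  0.01   -0.0698] rows 2
tx,ty,tz,roll [ 0.    0.    0.05 -0.  ] rows 1
```

>>> apply_moves([
  [0,0,0,0,0],
  [0,0,0,0,0],
  [0,0,-0.02,0,0],
  [0,0,-0.05,0,0],
  [0,0,-0.0825,0,0],
])

```text
time_s: 40.15
ee_pos: [404.8, 398.0, 169.4]
ee_rot: [-179.8, -0.0, 154.8]
force: [0.7, 0.7, -0.1]
gripper_width: 44.6
gripper_force: 0.0
```

>>> apply_moves([
  [-0.018,-0.004,0,-0.13,0],
  [-0.036,-0.008,0,-0.26,0],
  [-0.055,-0.012,0,-0.4,0],
  [-0.0734,-0.0153,0,-0.529,0],
  [-0.0734,-0.0153,0,-0.529,0],
])

```text
time_s: 40.65
ee_pos: [466.4, 352.2, 169.2]
ee_rot: [-179.9, 0.0, -175.1]
force: [-0.8, 0.5, 0.1]
gripper_width: 45.8
gripper_force: 0.0
```

>>> apply_moves([
  [-0.015,-0.013,0,-0.13,0],
  [-0.03,-0.025,0,-0.26,0],
  [-0.045,-0.038,0,-0.4,0],
  [-0.0608,-0.0505,0,-0.524,0],
  [-0.0608,-0.0505,0,-0.524,0],
])

```text
time_s: 41.15
ee_pos: [531.0, 307.9, 169.2]
ee_rot: [-179.9, -0.0, -145.1]
force: [-0.4, 0.2, 0.3]
gripper_width: 45.2
gripper_force: 0.0
```

>>> apply_moves([
  [-0.013,-0.037,0.005,-0.07,0],
  [-0.0259,-0.0748,0.01,-0.105,0],
  [-0.0259,-0.0748,0.03,-0.105,0],
  [-0.0259,-0.0748,0.055,-0.105,0],
  [-0.0259,-0.0748,0.055,-0.105,0],
])

```text
time_s: 41.65
ee_pos: [590.8, 262.1, 110.8]
ee_rot: [179.8, -0.5, -139.1]
force: [-1.3, -0.4, -0.4]
gripper_width: 45.5
gripper_force: 0.0
```

>>> apply_moves([
  [0,0,0,0,0],
  [0,0,0,0,0],
  [0,0,0,0,0],
])

```text
time_s: 41.95
ee_pos: [594.5, 263.5, 116.3]
ee_rot: [-180.0, 0.1, -139.0]
force: [-0.5, -0.2, 0.2]
gripper_width: 45.7
gripper_force: 0.0
```

```bash
python3 - <<'E'
from h import *
s=env.state();print(s['ee_pos'],s['ee_rot'])
plan((*ch(66,-96),88,221))
E
```

```text
[594.49494081 263.49759681 116.28518095] [-1.79956953e+02  1.47704063e-01 -1.38966325e+02]
tx,ty,tz,roll [0.0002 0.0003 0.0283 0.0006] rows 1
```

>>> apply_moves([
  [0,0,0.01,0,0],
  [0,0,0.028,0,0],
  [0,0,0.028,0,0],
  [0,0,0.028,0,0],
  [0,0,0.028,0,0],
])

```text
time_s: 42.45
ee_pos: [594.5, 263.0, 87.4]
ee_rot: [-180.0, 0.1, -139.0]
force: [0.1, -0.2, -0.1]
gripper_width: 45.4
gripper_force: 0.0
```

>>> apply_moves([
  [0,0,0,0,-1],
  [0,0,0,0,-1],
  [0,0,0,0,-1],
  [0,0,0,0,-1],
  [0,0,0,0,-1],
])

```text
time_s: 42.95
ee_pos: [593.5, 263.5, 86.8]
ee_rot: [179.9, 0.0, -139.0]
force: [-1.3, 1.7, 0.5]
gripper_width: 9.9
gripper_force: 40.0
```

>>> apply_moves([
  [0,0,0,0,-1],
  [0,0,0,0,-1],
  [0,0,0,0,-1],
])

```text
time_s: 43.25
ee_pos: [593.6, 263.5, 86.8]
ee_rot: [179.9, 0.0, -139.0]
force: [-3.0, 3.5, 2.1]
gripper_width: 9.6
gripper_force: 40.0
```

>>> apply_moves([
  [0,0,0,0.12,-1],
  [0,0,0,0.24,-1],
  [0,0,0,0.36,-1],
  [0,0,0,0.48,-1],
  [0,0,0,0.6,-1],
])

```text
time_s: 43.75
ee_pos: [593.3, 264.1, 86.8]
ee_rot: [179.9, -0.1, -173.6]
force: [-3.9, 6.0, 2.1]
gripper_width: 9.6
gripper_force: 40.0
```

>>> apply_moves([
  [0,0,0,0.13,-1],
  [0,0,0,0.27,-1],
  [0,0,0,0.41,-1],
  [0,0,0,0.557,-1],
  [0,0,0,0.557,-1],
])

```text
time_s: 44.25
ee_pos: [593.4, 264.8, 86.8]
ee_rot: [179.8, -0.1, 154.6]
force: [-3.4, 7.5, 1.1]
gripper_width: 9.3
gripper_force: 40.0
```

>>> apply_moves([
  [0,0,0,0,-1],
  [0,0,0,0,-1],
  [0,0,0,0,-1],
])

```text
time_s: 44.55
ee_pos: [593.4, 264.7, 86.8]
ee_rot: [179.8, -0.1, 154.7]
force: [-3.5, 7.2, 1.9]
gripper_width: 10.2
gripper_force: 40.0
```

>>> apply_moves([
  [0,0,0,0,0],
  [0,0,0,0,0],
  [0,0,-0.02,0,0],
  [0,0,-0.05,0,0],
  [0,0,-0.09,0,0],
])

```text
time_s: 45.05
ee_pos: [593.4, 261.4, 175.6]
ee_rot: [-179.8, -0.1, 154.7]
force: [0.8, -0.0, 0.7]
gripper_width: 45.0
gripper_force: 0.0
```

```bash
python3 - <<'E'
from h import *
s=env.state();print(s['ee_pos'],s['ee_rot'],s['qpos'][5])
# vantage for whole lid: camera over lid, tool at yaw 154.7
plan((*ch(66,-96),300,154.7),(*ch(40,-110),300,154.7))
for tcp in (ch(66,-96),ch(60,-130),ch(90,-90)):
    S=dict(s); S['ee_pos']=np.array([*tcp,300]); C=cam("wrist",S)
    print([proj(C,(*ch(x,y),101)).round() for x,y in ((-66,96),(-66,-96),(66,-96),(66,96))])
E
```

```text
[593.4378104  261.35305336 175.64708923] [-1.79761120e+02 -1.01391300e-01  1.54722443e+02] -41.897720695673954
tx,ty,tz,roll [ 0.0003  0.0023 -0.1244  0.0004] rows 3
tx,ty,tz,roll [ 0.0085 -0.0283 -0.     -0.    ] rows 1
[array([380., -41.]), array([235., 121.]), array([331., 217.]), array([476.,  74.])]
[array([413., -68.]), array([263.,  99.]), array([359., 197.]), array([509.,  51.])]
[array([356., -58.]), array([212., 107.]), array([310., 204.]), array([455.,  59.])]
```

>>> apply_moves([
  [0,0,-0.05,0,0],
  [-0.01,0,-0.1,0,0],
  [-0.02,0,-0.14,0,0],
  [-0.04,0,-0.18,0,0],
  [-0.05,0,-0.2,0,0],
])

```text
time_s: 45.55
ee_pos: [641.2, 239.9, 381.0]
ee_rot: [179.8, 0.4, 154.6]
force: [-0.2, 0.3, -0.1]
gripper_width: 45.5
gripper_force: 0.0
```

>>> apply_moves([
  [0,0,0,0,0],
  [0,0,0,0,0],
  [0,0,0,0,0],
])

```text
time_s: 45.85
ee_pos: [638.4, 241.2, 374.4]
ee_rot: [-179.8, -0.2, 154.7]
force: [0.3, 0.7, -0.3]
gripper_width: 45.5
gripper_force: 0.0
```

```bash
python3 - <<'E'
from h import *
s=env.state();print(s['ee_pos'],s['ee_rot'],s['qpos'].round())
C=cam("wrist",s); w=cams.grab_frame("wrist"); cv2.imwrite("pics/_w7.png",w)
H=np.zeros((600,800,3),np.uint8)
for i,(n,x,y) in enumerate((("FL",-66,96),("BL",66,96),("FR",-66,-96),("BR",66,-96))):
    # rectified patch: 80mm square on plane z=98, chamber x to the up, y left
    c=[proj(C,(*ch(x+a,y+b),98)) for a,b in ((37,37),(37,-37),(-37,-37),(-37,37))]
    M=cv2.getPerspectiveTransform(np.float32(c),np.float32([[0,0],[296,0],[296,296],[0,296]]))
    H[(i//2)*300:(i//2)*300+296,(i%2)*300:(i%2)*300+296]=cv2.warpPerspective(w,M,(296,296)); print(n,proj(C,(*ch(x,y),98)))
k=ch(-90,-172); c=[proj(C,(k[0]+a,k[1]+b,62)) for a,b in ((25,25),(25,-25),(-25,-25),(-25,25))]; print(np.round(c))
H[:200,600:]=cv2.warpPerspective(w,cv2.getPerspectiveTransform(np.float32(c),np.float32([[0,0],[200,0],[200,200],[0,200]])),(200,200))
cv2.imwrite("pics/m7.png",H)
E
```

```text
[638.40309527 241.24773118 374.35365326] [-1.79823829e+02 -1.66424286e-01  1.54748401e+02] [ 20.  27.  54.  -0.  99. -45.]
FL [372.99575989 -57.51269325]
BL [454.67642767  40.10723795]
FR [250.58046797  81.10395229]
BR [332.31084694 164.6089924 ]
[[229. 128.]
 [195. 145.]
 [175. 108.]
 [210.  89.]]
```

View pics/m7.png

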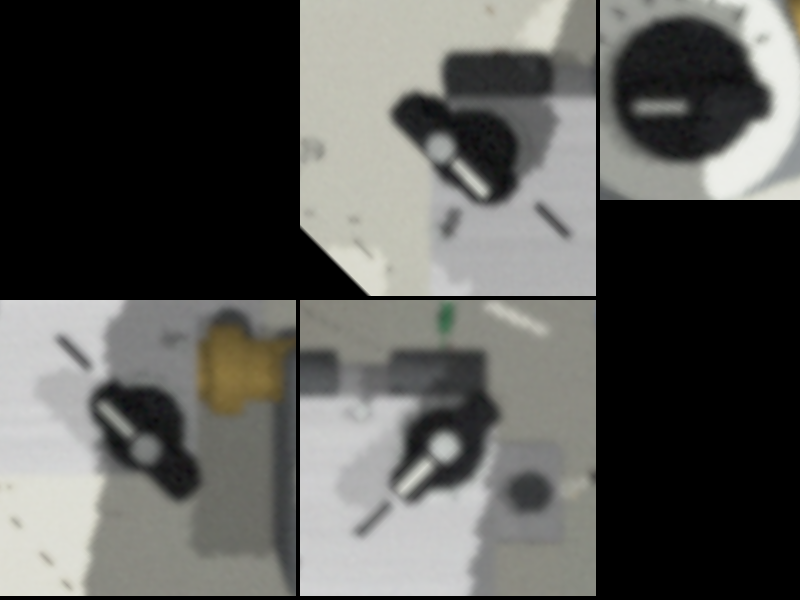

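BL, FR and BR have their white lines on the halfway lines; FL is out of frame, but its turn ran without slipping. Second pass next, starting with BR.

```bash
python3 - <<'E'
from h import *
plan((593.7,264,180,154.7),(593.7,264,112,154.7))
E
```

```text
tx,ty,tz,roll [0.0501 0.0014 0.1945 0.001 ] rows 5
tx,ty,tz,roll [ 0.     0.     0.068 -0.   ] rows 2
```

>>> apply_moves([
  [0.012,0,0.047,0,0],
  [0.025,0,0.095,0,0],
  [0.037,0,0.143,0,0],
  [0.05,0.0014,0.19,0,0],
  [0.05,0.0014,0.1945,0,0],
])

```text
time_s: 46.4
ee_pos: [587.7, 262.6, 174.1]
ee_rot: [-179.2, -0.7, 154.8]
force: [-0.2, -1.3, -0.2]
gripper_width: 45.2
gripper_force: 0.0
```

>>> apply_moves([
  [0,0,0.02,0,0],
  [0,0,0.045,0,0],
  [0,0,0.06,0,0],
  [0,0,0.06,0,0],
  [0,0,0.06,0,0],
])

```text
time_s: 46.9
ee_pos: [596.0, 264.4, 123.9]
ee_rot: [179.9, 0.1, 154.7]
force: [0.2, 0.0, 0.8]
gripper_width: 45.8
gripper_force: 0.0
```

>>> apply_moves([
  [0,0,0,0,0],
  [0,0,0,0,0],
])

```text
time_s: 47.1
ee_pos: [595.6, 264.3, 123.8]
ee_rot: [179.9, 0.1, 154.7]
force: [0.5, -0.1, 0.0]
gripper_width: 45.4
gripper_force: 0.0
```

```bash
python3 - <<'E'
from h import *
s=env.state();print(s['ee_pos'],s['ee_rot'])
plan((593.7,264,88,154.7))
E
```

```text
[595.59135195 264.34902311 123.84376528] [1.79873942e+02 1.12576272e-01 1.54742297e+02]
tx,ty,tz,roll [ 0.0016 -0.0011  0.0358  0.0007] rows 1
```

>>> apply_moves([
  [0.0016,-0.001,0.015,0,0],
  [0.0016,-0.001,0.036,0,0],
  [0.0016,-0.001,0.036,0,0],
  [0.0016,-0.001,0.036,0,0],
  [0.0016,-0.001,0.036,0,0],
])

```text
time_s: 47.6
ee_pos: [593.7, 264.2, 87.6]
ee_rot: [179.9, 0.1, 154.7]
force: [0.4, 0.1, 0.6]
gripper_width: 45.6
gripper_force: 0.0
```

>>> apply_moves([
  [0,0,0,0,-1],
  [0,0,0,0,-1],
  [0,0,0,0,-1],
  [0,0,0,0,-1],
  [0,0,0,0,-1],
])

```text
time_s: 48.1
ee_pos: [593.3, 264.9, 86.3]
ee_rot: [179.8, 0.0, 154.7]
force: [0.2, 0.5, -0.6]
gripper_width: 9.5
gripper_force: 40.0
```

>>> apply_moves([
  [0,0,0,0,-1],
  [0,0,0,0,-1],
  [0,0,0,0,-1],
])

```text
time_s: 48.4
ee_pos: [593.3, 264.8, 86.3]
ee_rot: [179.9, 0.0, 154.7]
force: [2.5, 5.2, -1.1]
gripper_width: 9.6
gripper_force: 40.0
```

>>> apply_moves([
  [0,0,0,0.12,-1],
  [0,0,0,0.24,-1],
  [0,0,0,0.36,-1],
  [0,0,0,0.48,-1],
  [0,0,0,0.6,-1],
])

```text
time_s: 48.9
ee_pos: [593.8, 265.3, 86.3]
ee_rot: [179.8, -0.1, 120.1]
force: [3.7, 7.2, -3.3]
gripper_width: 9.5
gripper_force: 40.0
```

>>> apply_moves([
  [0,0,0,0.13,-1],
  [0,0,0,0.27,-1],
  [0,0,0,0.41,-1],
  [0,0,0,0.54,-1],
  [0,0,0,0.62,-1],
])

```text
time_s: 49.4
ee_pos: [594.5, 265.5, 86.3]
ee_rot: [179.8, -0.2, 84.6]
force: [4.7, 7.3, -3.7]
gripper_width: 9.6
gripper_force: 40.0
```

>>> apply_moves([
  [0,0,0,0.03,-1],
  [0,0,0,0.05,-1],
  [0,0,0,0.05,-1],
  [0,0,0,0.05,-1],
])

```text
time_s: 49.8
ee_pos: [594.6, 265.4, 86.4]
ee_rot: [179.8, -0.2, 82.2]
force: [4.7, 7.1, -3.2]
gripper_width: 10.1
gripper_force: 40.2
```

```bash
python3 - <<'E'
from h import *
s=env.state();print(s['ee_pos'],s['ee_rot'],s['torque'],s['qpos'])
E
```

```text
[594.56375942 265.43794236  86.38066814] [ 1.79759536e+02 -1.74296780e-01  8.21765750e+01] [ 1.20493756 -0.69873054  1.04500343] [2.30324131e+01 3.04174102e+01 8.93007157e+01 3.03688030e-02
 5.99860554e+01 3.08410810e+01]
```

BR is at its stop (1.04 N m against about 0.2 N m of friction). FL next.

```bash
python3 - <<'E'
from h import *
s=env.state(); b=s['ee_pos'][:2]; f=(405.3,400.2)
plan((*b,175,82.2),(535,310,170,110),(460,360,170,140),(*f,160,154.7),(*f,112,154.7))
E
```

```text
tx,ty,tz,roll [ 0.      0.     -0.0886 -0.0004] rows 2
tx,ty,tz,roll [ 0.0361 -0.0651  0.005  -0.4852] rows 4
tx,ty,tz,roll [ 0.0726 -0.0534  0.     -0.5236] rows 4
tx,ty,tz,roll [ 0.0677 -0.0044  0.01   -0.2566] rows 2
tx,ty,tz,roll [ 0.     0.     0.048 -0.   ] rows 1
```

>>> apply_moves([
  [0,0,0,-0.04,0],
  [0,0,0,-0.04,0],
  [0,0,-0.02,-0.04,0],
  [0,0,-0.05,-0.04,0],
  [0,0,-0.0886,-0.04,0],
])

```text
time_s: 50.3
ee_pos: [591.3, 262.4, 173.9]
ee_rot: [-179.7, 0.2, 84.2]
force: [0.8, 0.1, -0.4]
gripper_width: 44.8
gripper_force: 0.0
```

>>> apply_moves([
  [0.009,-0.016,0,-0.11,0],
  [0.018,-0.032,0.002,-0.22,0],
  [0.027,-0.048,0.004,-0.33,0],
  [0.0361,-0.0651,0.005,-0.445,0],
  [0.0361,-0.0651,0.005,-0.445,0],
])

```text
time_s: 50.8
ee_pos: [529.4, 306.3, 169.6]
ee_rot: [-179.8, 0.0, 109.9]
force: [0.2, -0.4, 0.0]
gripper_width: 45.6
gripper_force: 0.0
```

>>> apply_moves([
  [0.018,-0.013,0,-0.13,0],
  [0.036,-0.026,0,-0.26,0],
  [0.054,-0.04,0,-0.39,0],
  [0.0726,-0.0534,0,-0.524,0],
  [0.0726,-0.0534,0,-0.524,0],
])

```text
time_s: 51.3
ee_pos: [455.5, 356.7, 169.8]
ee_rot: [-179.9, -0.0, 139.8]
force: [0.5, 0.1, 0.1]
gripper_width: 45.3
gripper_force: 0.0
```

>>> apply_moves([
  [0.034,-0.002,0.005,-0.13,0],
  [0.0677,-0.0044,0.01,-0.257,0],
  [0.0677,-0.0044,0.03,-0.257,0],
  [0.0677,-0.0044,0.05,-0.257,0],
  [0.0677,-0.0044,0.05,-0.257,0],
])

```text
time_s: 51.8
ee_pos: [401.8, 394.9, 117.3]
ee_rot: [-179.7, -0.1, 154.3]
force: [-0.4, -0.1, -0.3]
gripper_width: 45.7
gripper_force: 0.0
```

>>> apply_moves([
  [0,0,0,0,0],
  [0,0,0,0,0],
  [0,0,0,0,0],
])

```text
time_s: 52.1
ee_pos: [403.2, 397.0, 120.9]
ee_rot: [179.9, 0.1, 154.4]
force: [-0.6, 0.6, 0.6]
gripper_width: 45.8
gripper_force: 0.0
```

```bash
python3 - <<'E'
from h import *
s=env.state();print(s['ee_pos'],s['ee_rot'])
plan((405.2,400,87.5,154.7))
E
```

```text
[403.21774045 397.04724363 120.86078486] [1.79886170e+02 5.05769409e-02 1.54440713e+02]
tx,ty,tz,roll [-0.0005  0.0035  0.0334 -0.0045] rows 1
```

>>> apply_moves([
  [-0.0005,0.0035,0.015,-0.004,0],
  [-0.0005,0.0035,0.033,-0.004,0],
  [-0.0005,0.0035,0.033,-0.004,0],
  [-0.0005,0.0035,0.033,-0.004,0],
  [-0.0005,0.0035,0.033,-0.004,0],
])

```text
time_s: 52.6
ee_pos: [404.8, 400.3, 88.0]
ee_rot: [179.9, 0.0, 154.7]
force: [-0.0, 0.4, 1.4]
gripper_width: 45.4
gripper_force: 0.0
```

>>> apply_moves([
  [0,0,0,0,-1],
  [0,0,0,0,-1],
  [0,0,0,0,-1],
  [0,0,0,0,-1],
  [0,0,0,0,-1],
])

```text
time_s: 53.1
ee_pos: [404.6, 400.6, 86.9]
ee_rot: [179.9, 0.0, 154.7]
force: [-0.2, -0.2, -1.4]
gripper_width: 9.6
gripper_force: 40.0
```

>>> apply_moves([
  [0,0,0,0,-1],
  [0,0,0,0,-1],
  [0,0,0,0,-1],
])

```text
time_s: 53.4
ee_pos: [404.6, 400.5, 86.9]
ee_rot: [179.9, 0.0, 154.7]
force: [1.5, 3.2, -1.5]
gripper_width: 9.9
gripper_force: 40.0
```

>>> apply_moves([
  [0,0,0,0.12,-1],
  [0,0,0,0.24,-1],
  [0,0,0,0.36,-1],
  [0,0,0,0.48,-1],
  [0,0,0,0.6,-1],
])

```text
time_s: 53.9
ee_pos: [404.8, 400.8, 86.9]
ee_rot: [179.9, -0.1, 120.1]
force: [1.6, 4.4, -2.3]
gripper_width: 9.5
gripper_force: 40.0
```

>>> apply_moves([
  [0,0,0,0.13,-1],
  [0,0,0,0.27,-1],
  [0,0,0,0.41,-1],
  [0,0,0,0.54,-1],
  [0,0,0,0.62,-1],
])

```text
time_s: 54.4
ee_pos: [405.3, 400.9, 86.9]
ee_rot: [179.9, -0.1, 84.6]
force: [2.3, 4.6, -3.4]
gripper_width: 9.9
gripper_force: 40.0
```

>>> apply_moves([
  [0,0,0,0.03,-1],
  [0,0,0,0.05,-1],
  [0,0,0,0.05,-1],
  [0,0,0,0.05,-1],
])

```text
time_s: 54.8
ee_pos: [405.3, 400.9, 86.9]
ee_rot: [179.8, -0.1, 82.2]
force: [1.9, 4.4, -2.7]
gripper_width: 9.7
gripper_force: 40.3
```

```bash
python3 - <<'E'
from h import *
s=env.state();print(s['ee_pos'],s['ee_rot'],s['torque'],s['qpos'][5])
b=s['ee_pos'][:2]; f=(529.3,444)
plan((*b,175,84),(465,418,170,75),(*f,160,64.6),(*f,112,64.6))
E
```

```text
[405.28952257 400.88364942  86.94030608] [ 1.79845427e+02 -1.25557743e-01  8.21803852e+01] [ 0.80007668 -0.32153879  1.03747411] 51.40524038922485
tx,ty,tz,roll [ 0.      0.     -0.0881 -0.0318] rows 2
tx,ty,tz,roll [0.0233 0.0576 0.005  0.1571] rows 2
tx,ty,tz,roll [0.0418 0.0554 0.01   0.1815] rows 2
tx,ty,tz,roll [ 0.     0.     0.048 -0.   ] rows 1
```

FL is at its stop too. BL next.

>>> apply_moves([
  [0,0,0,-0.032,0],
  [0,0,0,-0.032,0],
  [0,0,-0.02,-0.032,0],
  [0,0,-0.05,-0.032,0],
  [0,0,-0.088,-0.032,0],
])

```text
time_s: 55.3
ee_pos: [403.1, 398.3, 174.2]
ee_rot: [-179.8, 0.2, 83.7]
force: [0.6, 0.5, -0.6]
gripper_width: 44.6
gripper_force: 0.0
```

>>> apply_moves([
  [0.012,0.029,0,0.08,0],
  [0.0233,0.0576,0.005,0.157,0],
  [0.0233,0.0576,0.005,0.157,0],
])

```text
time_s: 55.6
ee_pos: [466.5, 416.7, 169.0]
ee_rot: [179.9, 0.0, 74.6]
force: [-0.6, -0.4, 0.7]
gripper_width: 45.4
gripper_force: 0.0
```

>>> apply_moves([
  [0.021,0.028,0.005,0.09,0],
  [0.0418,0.0554,0.01,0.1815,0],
  [0.0418,0.0554,0.03,0.1815,0],
  [0.0418,0.0554,0.05,0.1815,0],
  [0.0418,0.0554,0.05,0.1815,0],
])

```text
time_s: 56.1
ee_pos: [525.9, 440.5, 116.0]
ee_rot: [-179.8, 0.5, 64.4]
force: [-0.7, 0.1, -0.4]
gripper_width: 45.6
gripper_force: 0.0
```

>>> apply_moves([
  [0,0,0,0,0],
  [0,0,0,0,0],
  [0,0,0,0,0],
])

```text
time_s: 56.4
ee_pos: [528.7, 442.9, 121.3]
ee_rot: [179.9, -0.1, 64.4]
force: [-0.1, -0.6, 0.6]
gripper_width: 45.8
gripper_force: 0.0
```

```bash
python3 - <<'E'
from h import *
s=env.state();print(s['ee_pos'],s['ee_rot'])
plan((529.5,444,87.5,64.6))
E
```

```text
[528.69562977 442.93668887 121.34560543] [ 1.79942620e+02 -1.21812662e-01  6.44248466e+01]
tx,ty,tz,roll [ 0.0013  0.0003  0.0338 -0.0031] rows 1
```

>>> apply_moves([
  [0.0013,0,0.015,-0.003,0],
  [0.0013,0,0.034,-0.003,0],
  [0.0013,0,0.034,-0.003,0],
  [0.0013,0,0.034,-0.003,0],
  [0.0013,0,0.034,-0.003,0],
])

```text
time_s: 56.9
ee_pos: [529.4, 444.2, 86.5]
ee_rot: [180.0, -0.1, 64.6]
force: [-0.2, 0.1, 0.3]
gripper_width: 45.3
gripper_force: 0.0
```

>>> apply_moves([
  [0,0,0,0,-1],
  [0,0,0,0,-1],
  [0,0,0,0,-1],
  [0,0,0,0,-1],
  [0,0,0,0,-1],
])

```text
time_s: 57.4
ee_pos: [528.9, 443.9, 85.9]
ee_rot: [-180.0, -0.0, 64.6]
force: [0.1, -0.8, 0.5]
gripper_width: 9.8
gripper_force: 40.0
```

>>> apply_moves([
  [0,0,0,0,-1],
  [0,0,0,0,-1],
  [0,0,0,0,-1],
])

```text
time_s: 57.7
ee_pos: [528.9, 443.8, 85.9]
ee_rot: [-180.0, -0.0, 64.6]
force: [-1.0, -0.1, 0.6]
gripper_width: 9.9
gripper_force: 40.0
```

>>> apply_moves([
  [0,0,0,0.12,-1],
  [0,0,0,0.24,-1],
  [0,0,0,0.36,-1],
  [0,0,0,0.48,-1],
  [0,0,0,0.6,-1],
])

```text
time_s: 58.2
ee_pos: [528.4, 444.3, 85.9]
ee_rot: [-179.9, 0.0, 30.0]
force: [-2.7, 1.6, 0.5]
gripper_width: 9.7
gripper_force: 40.0
```

>>> apply_moves([
  [0,0,0,0.13,-1],
  [0,0,0,0.27,-1],
  [0,0,0,0.41,-1],
  [0,0,0,0.54,-1],
  [0,0,0,0.62,-1],
])

```text
time_s: 58.7
ee_pos: [528.2, 445.0, 85.9]
ee_rot: [-179.9, 0.1, -5.5]
force: [-2.6, 3.3, 0.9]
gripper_width: 9.7
gripper_force: 40.0
```

>>> apply_moves([
  [0,0,0,0.03,-1],
  [0,0,0,0.05,-1],
  [0,0,0,0.05,-1],
  [0,0,0,0.05,-1],
])

```text
time_s: 59.1
ee_pos: [528.3, 445.0, 85.9]
ee_rot: [-179.9, 0.0, -8.0]
force: [-3.4, 4.2, 0.5]
gripper_width: 10.1
gripper_force: 40.3
```

```bash
python3 - <<'E'
from h import *
s=env.state();print(s['ee_pos'],s['ee_rot'],s['torque'],s['qpos'][5])
b=s['ee_pos'][:2]; f=(470.1,219.4)
plan((*b,175,-6),(520,370,170,28),(490,290,170,58),(*f,160,64.6),(*f,112,64.6))
E
```

```text
[528.25192554 444.99290171  85.91356157] [-1.79907586e+02  4.43032692e-02 -8.03535452e+00] [0.7716737  0.76622425 1.10115341] 137.09727282892086
tx,ty,tz,roll [ 0.      0.     -0.0891 -0.0355] rows 2
tx,ty,tz,roll [-4.000e-04  7.540e-02  5.000e-03 -5.934e-01] rows 4
tx,ty,tz,roll [-0.064   0.0566  0.     -0.5236] rows 4
tx,ty,tz,roll [-0.0704  0.0205  0.01   -0.1152] rows 2
tx,ty,tz,roll [ 0.     0.     0.048 -0.   ] rows 1
```

BL is at its stop. FR is the last one.

>>> apply_moves([
  [0,0,0,-0.035,0],
  [0,0,0,-0.035,0],
  [0,0,-0.02,-0.035,0],
  [0,0,-0.05,-0.035,0],
  [0,0,-0.089,-0.035,0],
])

```text
time_s: 59.6
ee_pos: [528.5, 442.4, 173.7]
ee_rot: [179.8, 0.2, -6.3]
force: [1.2, -0.1, -0.0]
gripper_width: 44.9
gripper_force: 0.0
```

>>> apply_moves([
  [0,0.015,0,-0.12,0],
  [0,0.03,0.002,-0.24,0],
  [0,0.045,0.004,-0.36,0],
  [0,0.06,0.005,-0.48,0],
  [0,0.0754,0.005,-0.593,0],
])

```text
time_s: 60.1
ee_pos: [521.0, 367.5, 169.4]
ee_rot: [180.0, 0.0, 28.0]
force: [0.7, -0.4, -0.3]
gripper_width: 45.7
gripper_force: 0.0
```

>>> apply_moves([
  [-0.016,0.014,0,-0.13,0],
  [-0.032,0.028,0,-0.26,0],
  [-0.048,0.042,0,-0.39,0],
  [-0.064,0.0566,0,-0.524,0],
  [-0.064,0.0566,0,-0.524,0],
])

```text
time_s: 60.6
ee_pos: [489.9, 286.3, 169.9]
ee_rot: [180.0, 0.1, 57.7]
force: [0.5, -0.3, 0.4]
gripper_width: 45.2
gripper_force: 0.0
```

>>> apply_moves([
  [-0.035,0.01,0.005,-0.06,0],
  [-0.0704,0.0205,0.01,-0.115,0],
  [-0.0704,0.0205,0.03,-0.115,0],
  [-0.0704,0.0205,0.05,-0.115,0],
  [-0.0704,0.0205,0.05,-0.115,0],
])

```text
time_s: 61.1
ee_pos: [469.4, 217.7, 117.7]
ee_rot: [-179.8, 0.2, 64.2]
force: [-0.1, 0.2, 0.3]
gripper_width: 45.5
gripper_force: 0.0
```

>>> apply_moves([
  [0,0,0,0,0],
  [0,0,0,0,0],
  [0,0,0,0,0],
])

```text
time_s: 61.4
ee_pos: [471.3, 219.0, 120.7]
ee_rot: [179.9, -0.1, 64.4]
force: [0.1, -0.3, 0.7]
gripper_width: 45.5
gripper_force: 0.0
```

```bash
python3 - <<'E'
from h import *
s=env.state();print(s['ee_pos'],s['ee_rot'])
plan((470.1,219.4,87.5,64.6))
E
```

```text
[471.31518013 218.95328755 120.70795044] [ 1.79921097e+02 -9.46884389e-02  6.44051121e+01]
tx,ty,tz,roll [-0.0001 -0.0013  0.0332 -0.0034] rows 1
```

>>> apply_moves([
  [0,-0.001,0.015,-0.003,0],
  [0,-0.001,0.033,-0.003,0],
  [0,-0.001,0.033,-0.003,0],
  [0,-0.001,0.033,-0.003,0],
  [0,-0.001,0.033,-0.003,0],
])

```text
time_s: 61.9
ee_pos: [470.4, 219.2, 87.8]
ee_rot: [179.9, -0.1, 64.6]
force: [-0.7, 0.6, 0.6]
gripper_width: 45.5
gripper_force: 0.0
```

>>> apply_moves([
  [0,0,0,0,-1],
  [0,0,0,0,-1],
  [0,0,0,0,-1],
  [0,0,0,0,-1],
  [0,0,0,0,-1],
])

```text
time_s: 62.4
ee_pos: [469.8, 218.7, 86.8]
ee_rot: [180.0, -0.0, 64.6]
force: [0.0, -0.7, 0.2]
gripper_width: 9.5
gripper_force: 40.0
```

>>> apply_moves([
  [0,0,0,0,-1],
  [0,0,0,0,-1],
  [0,0,0,0,-1],
])

```text
time_s: 62.7
ee_pos: [469.8, 218.7, 86.8]
ee_rot: [180.0, -0.0, 64.6]
force: [0.7, -0.7, -0.0]
gripper_width: 9.9
gripper_force: 40.0
```

>>> apply_moves([
  [0,0,0,0.12,-1],
  [0,0,0,0.24,-1],
  [0,0,0,0.36,-1],
  [0,0,0,0.48,-1],
  [0,0,0,0.6,-1],
])

```text
time_s: 63.2
ee_pos: [469.4, 219.1, 86.8]
ee_rot: [-180.0, -0.0, 30.0]
force: [-0.1, 0.9, 0.4]
gripper_width: 9.7
gripper_force: 40.0
```

>>> apply_moves([
  [0,0,0,0.13,-1],
  [0,0,0,0.27,-1],
  [0,0,0,0.41,-1],
  [0,0,0,0.54,-1],
  [0,0,0,0.62,-1],
])

```text
time_s: 63.7
ee_pos: [469.3, 219.6, 86.8]
ee_rot: [-179.9, 0.0, -5.5]
force: [-1.1, 2.2, 1.7]
gripper_width: 9.5
gripper_force: 40.0
```

>>> apply_moves([
  [0,0,0,0.03,-1],
  [0,0,0,0.05,-1],
  [0,0,0,0.05,-1],
  [0,0,0,0.05,-1],
])

```text
time_s: 64.1
ee_pos: [469.3, 219.6, 86.8]
ee_rot: [-179.9, 0.0, -8.1]
force: [-2.1, 5.3, 1.8]
gripper_width: 10.1
gripper_force: 40.3
```

```bash
python3 - <<'E'
from h import *
s=env.state();print(s['ee_pos'],s['ee_rot'],s['torque'],s['qpos'][5])
b=s['ee_pos'][:2]; k=ch(-90,-172); print(k)
plan((*b,190,-6),(450,150,220,30),(445,70,220,65),(450,60,220,90))
for P in ((472,120),(472,90),(472,70)):
    S=dict(s); S['ee_pos']=np.array([*P,220]); S['ee_rot']=np.array([180,0,90]); C=cam("wrist",S); print(P,proj(C,(*k,60)))
E
```

```text
[469.30429891 219.5999915   86.83822068] [-1.79938052e+02  2.67966216e-02 -8.07377070e+00] [0.93720954 0.57785939 1.04688822] 121.78364910907285
[473.01583412 139.30522076]
tx,ty,tz,roll [ 0.      0.     -0.1032 -0.0362] rows 3
tx,ty,tz,roll [-0.0119  0.0712 -0.03   -0.6283] rows 5
tx,ty,tz,roll [-0.0443  0.0668  0.     -0.6109] rows 5
tx,ty,tz,roll [-0.0069  0.0088  0.     -0.4363] rows 3
(472, 120) [331.79089288 202.47186762]
(472, 90) [331.83276063 168.91895794]
(472, 70) [331.86171838 145.71215455]
```

All four screws are at their stops. Now I'll look at the knob.

```bash
python3 - <<'E'
from h import *
s=env.state()
b=s['ee_pos'][:2]
plan((*b,190,-6),(473,180,190,28),(473,140,190,60),(473,115,170,90))
E
```

```text
tx,ty,tz,roll [ 0.      0.     -0.1032 -0.0362] rows 3
tx,ty,tz,roll [ 0.0078  0.039  -0.     -0.5934] rows 4
tx,ty,tz,roll [-0.0188  0.0353  0.     -0.5585] rows 4
tx,ty,tz,roll [-0.0217  0.0125  0.02   -0.5236] rows 4
```

>>> apply_moves([
  [0,0,0,-0.036,0],
  [0,0,0,-0.036,0],
  [0,0,-0.03,-0.036,0],
  [0,0,-0.07,-0.036,0],
  [0,0,-0.103,-0.036,0],
])

```text
time_s: 64.6
ee_pos: [469.8, 218.3, 191.2]
ee_rot: [180.0, -0.0, -6.2]
force: [0.9, 0.2, -0.4]
gripper_width: 44.6
gripper_force: 0.0
```

>>> apply_moves([
  [0.002,0.01,0,-0.13,0],
  [0.004,0.02,0,-0.26,0],
  [0.006,0.03,0,-0.4,0],
  [0.008,0.039,0,-0.5,0],
  [0.008,0.039,0,-0.593,0],
])

```text
time_s: 65.1
ee_pos: [473.4, 177.7, 189.6]
ee_rot: [180.0, 0.0, 27.9]
force: [0.5, 0.4, -0.5]
gripper_width: 45.6
gripper_force: 0.0
```

>>> apply_moves([
  [-0.005,0.009,0,-0.13,0],
  [-0.01,0.018,0,-0.26,0],
  [-0.014,0.027,0,-0.4,0],
  [-0.0188,0.0353,0,-0.5,0],
  [-0.0188,0.0353,0,-0.5585,0],
])

```text
time_s: 65.6
ee_pos: [473.1, 137.7, 189.6]
ee_rot: [-180.0, 0.1, 59.9]
force: [-0.5, 0.6, 0.2]
gripper_width: 45.6
gripper_force: 0.0
```

>>> apply_moves([
  [-0.005,0.003,0.005,-0.13,0],
  [-0.01,0.006,0.01,-0.26,0],
  [-0.016,0.009,0.015,-0.4,0],
  [-0.0217,0.0125,0.02,-0.524,0],
  [-0.0217,0.0125,0.02,-0.524,0],
])

```text
time_s: 66.1
ee_pos: [472.6, 113.1, 169.0]
ee_rot: [-179.9, 0.0, 89.7]
force: [0.8, -0.1, -0.2]
gripper_width: 45.6
gripper_force: 0.0
```

>>> apply_moves([
  [0,0,0,0,0],
  [0,0,0,0,0],
  [0,0,0,0,0],
  [0,0,0,0,0],
])

```text
time_s: 66.5
ee_pos: [473.3, 114.3, 169.9]
ee_rot: [180.0, -0.0, 89.9]
force: [-0.0, -0.2, -0.3]
gripper_width: 45.5
gripper_force: 0.0
```

```bash
python3 - <<'E'
from h import *
s=env.state();print(s['ee_pos'],s['ee_rot'])
C=cam("wrist",s); w=cams.grab_frame("wrist"); cv2.imwrite("pics/_w8.png",w)
k=ch(-90,-172); q=proj(C,(*k,70)); print("axis z70",q,"z53",proj(C,(*k,53)))
x,y=int(q[0])-50,int(q[1])-45; print(x,y)
cv2.imwrite("pics/k.png",up(w,x,y,100,75,8))
E
```

```text
[473.31520441 114.33635906 169.91480084] [ 1.79977631e+02 -8.67935105e-03  8.98590333e+01]
axis z70 [330.27332    206.90002488] z53 [330.28948737 203.58283981]
280 161
```

View pics/k.png

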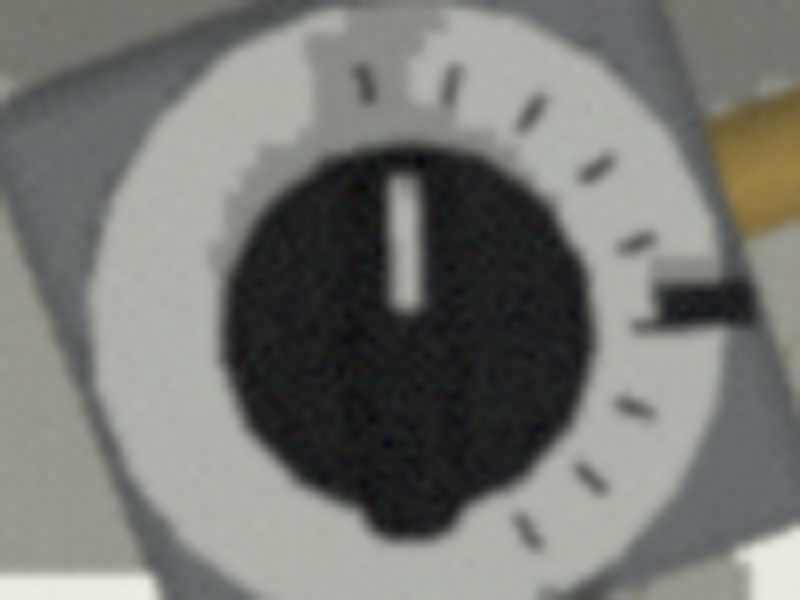

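The pointer line runs up from (405,312) to (402,178), the black mark is at (705,304), and the ticks form an arc on the right. I'll fit the tick circle to get the dial axis and the mark's bearing.

```bash
python3 - <<'E'
from h import *
from scipy.optimize import least_squares
# camera pose of the picture equals the present one (arm has not moved)
C=cam("wrist"); W=lambda p,z: ray(C,(280+p[0]/8,161+p[1]/8),z)[:2]
im=cv2.imread("pics/k.png"); g=im.max(axis=2)
t=[(365,85),(453,85),(535,110),(597,167),(637,242),(648,325),(635,408),(592,478),(528,530)]
for z in (44,50):
    T=np.array([W(p,z) for p in t])
    r=least_squares(lambda v:np.hypot(*(T-v[:2]).T)-v[2],[473,139,30]).x
    roi=np.zeros_like(g); roi[280:330,650:760]=1
    m=((g<60)&(roi>0)); pts=np.argwhere(m)[:,::-1]
    P=np.array([W(p,z) for p in pts]); c=P.mean(0); d=c-r[:2]
    e,v=np.linalg.eigh(np.cov(P.T)); 
    print(z,"centre",r.round(1),"mark",c.round(1),np.hypot(*d).round(1),"angle",np.degrees(np.arctan2(d[1],d[0])),"own axis",np.degrees(np.arctan2(v[1,1],v[0,1])))
    a=[np.degrees(np.arctan2(*(p-r[:2])[::-1])).round(1) for p in T]; print(a)
wm=((g>120)); 
sub=np.zeros_like(g); sub[170:315,380:430]=1; P=np.array([W(p,70) for p in np.argwhere(wm&(sub>0))[:,::-1]]); e,v=np.linalg.eigh(np.cov(P.T)); print("pointer",np.degrees(np.arctan2(v[1,1],v[0,1])),P.mean(0))
print(ch(-90,-172))
plan((472.7,138,110,91),(472.7,138,57,91))
E
```

```text
44 centre [473.7 139.6  24.6] mark [504.2 141.7] 30.5 angle 3.9094416790505977 own axis -176.68943682804718
[np.float64(100.4), np.float64(79.7), np.float64(59.7), np.float64(40.1), np.float64(20.0), np.float64(-0.2), np.float64(-20.5), np.float64(-40.3), np.float64(-60.2)]
50 centre [473.7 140.5  24.1] mark [503.6 142.5] 29.9 angle 3.909441678906419 own axis -176.68943682804718
[np.float64(100.4), np.float64(79.7), np.float64(59.7), np.float64(40.1), np.float64(20.0), np.float64(-0.2), np.float64(-20.5), np.float64(-40.3), np.float64(-60.2)]
pointer 92.22498587204717 [473.24815773 150.80784088]
[473.01583412 139.30522076]
tx,ty,tz,roll [ 0.0237 -0.0006  0.0599 -0.0198] rows 2
tx,ty,tz,roll [ 0.     0.     0.053 -0.   ] rows 2
```

>>> apply_moves([
  [0.012,0,0.02,-0.04,-0.2],
  [0.025,0,0.04,-0.04,-0.2],
  [0.025,0,0.06,-0.04,-0.2],
  [0.025,0,0.075,-0.04,-0.2],
  [0.025,0,0.085,-0.04,-0.2],
])

```text
time_s: 67.05
ee_pos: [472.8, 139.2, 83.7]
ee_rot: [-179.9, 0.0, 92.2]
force: [-0.1, 0.2, -0.0]
gripper_width: 36.4
gripper_force: 0.0
```

>>> apply_moves([
  [0,0,0,0,-0.2],
  [0,0,0,0,-0.2],
  [0,0,0,0,-0.2],
])

```text
time_s: 67.35
ee_pos: [474.0, 139.3, 85.6]
ee_rot: [179.9, -0.0, 92.2]
force: [0.2, 0.1, -0.3]
gripper_width: 36.3
gripper_force: 0.0
```

```bash
python3 - <<'E'
from h import *
s=env.state();print(s['ee_pos'],s['ee_rot'],s['force'])
plan((473.3,139.5,59,92.2))
E
```

```text
[473.99474304 139.278311    85.60441139] [ 1.79892899e+02 -2.92362690e-02  9.21645117e+01] [ 0.18134599  0.07414817 -0.3263443 ]
tx,ty,tz,roll [ 0.0002 -0.0007  0.0266 -0.0006] rows 1
```

>>> apply_moves([
  [0,-0.0005,0.012,0,-0.2],
  [0,-0.0005,0.026,0,-0.2],
  [0,-0.0005,0.026,0,-0.2],
  [0,-0.0005,0.026,0,-0.2],
])

```text
time_s: 67.75
ee_pos: [473.2, 139.2, 59.4]
ee_rot: [179.9, -0.0, 92.2]
force: [-0.3, 0.2, 0.4]
gripper_width: 36.4
gripper_force: 0.0
```

>>> apply_moves([
  [0,0,0,0,-1],
  [0,0,0,0,-1],
  [0,0,0,0,-1],
  [0,0,0,0,-1],
  [0,0,0,0,-1],
], grip_force=30)

```text
time_s: 68.25
ee_pos: [473.5, 139.3, 59.2]
ee_rot: [179.9, -0.0, 92.2]
force: [0.3, -0.1, 1.7]
gripper_width: 9.5
gripper_force: 30.0
```

>>> apply_moves([
  [0,0,0,0,-1],
  [0,0,0,0,-1],
])

```text
time_s: 68.45
ee_pos: [473.4, 139.3, 59.1]
ee_rot: [179.9, -0.0, 92.2]
force: [0.8, -0.2, 2.5]
gripper_width: 9.5
gripper_force: 30.0
```

>>> apply_moves([
  [0,0,0,0.12,-1],
  [0,0,0,0.25,-1],
  [0,0,0,0.38,-1],
  [0,0,0,0.51,-1],
  [0,0,0,0.64,-1],
])

```text
time_s: 68.95
ee_pos: [473.1, 139.3, 59.1]
ee_rot: [180.0, -0.0, 55.2]
force: [0.4, 0.9, 3.9]
gripper_width: 9.6
gripper_force: 30.0
```

>>> apply_moves([
  [0,0,0,0.13,-1],
  [0,0,0,0.26,-1],
  [0,0,0,0.39,-1],
  [0,0,0,0.52,-1],
  [0,0,0,0.64,-1],
])

```text
time_s: 69.45
ee_pos: [472.8, 139.7, 59.1]
ee_rot: [-179.9, -0.0, 18.5]
force: [-0.7, 2.4, 4.4]
gripper_width: 9.8
gripper_force: 30.0
```

>>> apply_moves([
  [0,0,0,0.12,-1],
  [0,0,0,0.2,-1],
  [0,0,0,0.256,-1],
  [0,0,0,0.256,-1],
  [0,0,0,0.256,-1],
])

```text
time_s: 69.95
ee_pos: [472.7, 139.9, 59.1]
ee_rot: [-179.9, -0.0, 4.2]
force: [-0.8, 4.2, 5.1]
gripper_width: 9.8
gripper_force: 30.0
```

>>> apply_moves([
  [0,0,0,0,-0.4],
  [0,0,0,0,-0.4],
  [0,0,0,0,-0.4],
])

```text
time_s: 70.25
ee_pos: [472.2, 138.7, 58.3]
ee_rot: [180.0, 0.1, 4.2]
force: [-0.7, 1.4, 0.2]
gripper_width: 26.8
gripper_force: 0.0
```

>>> apply_moves([
  [0,0,-0.02,0,-0.4],
  [0,0,-0.06,0,-0.4],
  [0,0,-0.11,0,-0.4],
  [0,0,-0.11,0,-0.4],
  [0,0,-0.11,0,-0.4],
])

```text
time_s: 70.75
ee_pos: [473.1, 139.0, 169.5]
ee_rot: [-180.0, -0.1, 4.2]
force: [-0.1, -0.1, -0.3]
gripper_width: 27.2
gripper_force: 0.0
```

I've used all 14 picture views, so I'll check the pointer numerically from the wrist camera.

>>> apply_moves([
  [-0.012,0,0,0,0],
  [-0.025,0,0,0,0],
  [-0.025,0,0,0,0],
  [-0.025,0,0,0,0],
  [-0.025,0,0,0,0],
])

```text
time_s: 71.25
ee_pos: [447.9, 137.3, 168.5]
ee_rot: [-180.0, 0.0, 4.2]
force: [-0.6, 0.3, 0.1]
gripper_width: 45.8
gripper_force: 0.0
```

>>> apply_moves([
  [0,0,0,0,0],
  [0,0,0,0,0],
  [0,0,0,0,0],
])

```text
time_s: 71.55
ee_pos: [448.0, 137.3, 168.7]
ee_rot: [-180.0, -0.0, 4.2]
force: [0.2, -0.3, -0.7]
gripper_width: 45.6
gripper_force: 0.0
```

```bash
python3 - <<'E'
from h import *
s=env.state();C=cam("wrist",s); w=cams.grab_frame("wrist"); cv2.imwrite("pics/_w9.png",w); print(s['ee_pos'],s['ee_rot'])
def rect(z,sc=8,h=40,ctr=(473.4,139.6)):  # metric top view at height z: col = +x*sc, row = -y*sc
    c=[proj(C,(ctr[0]+a,ctr[1]+b,z)) for a,b in ((-h,h),(h,h),(h,-h),(-h,-h))]; n=2*h*sc
    return cv2.warpPerspective(w,cv2.getPerspectiveTransform(np.float32(c),np.float32([[0,0],[n,0],[n,n],[0,n]])),(n,n))
Y,X=np.mgrid[:640,:640]; x=(X-320)/8; y=-(Y-320)/8; r=np.hypot(x,y)
g=rect(70).max(axis=2)
m=(g>120)&(r<18)
n,l,st,c=cv2.connectedComponentsWithStats(m.astype(np.uint8))
for i in range(1,n):
    if st[i,4]>200:
        p=np.stack([x[l==i],y[l==i]],1); e,v=np.linalg.eigh(np.cov(p.T)); print("white",st[i,4],p.mean(0),np.sqrt(e),"dir",np.degrees(np.arctan2(v[1,1],v[0,1])))
for z in (46,50):
    g=rect(z).max(axis=2); m=(g<60)&(r>24)&(r<36)
    n,l,st,c=cv2.connectedComponentsWithStats(m.astype(np.uint8))
    for i in range(1,n):
        if st[i,4]>300:
            p=np.stack([x[l==i],y[l==i]],1); print(z,"dark",st[i,4],p.mean(0),"angle",np.degrees(np.arctan2(p.mean(0)[1],p.mean(0)[0])))
E
```

```text
[448.02147011 137.33527153 168.70977181] [-1.79994846e+02 -3.34150242e-03  4.16867977e+00]
white 254 [-12.05167323  12.80954724] [0.20768099 1.88560193] dir -135.54115084018656
white 4253 [-10.86918058  -8.85539619] [3.15544003 9.17417199] dir 124.18663948934898
white 1163 [10.73903697  1.21979794] [0.46581312 3.20950638] dir -175.72013981063137
46 dark 2030 [30.18990148  2.90732759] angle 5.500697082249751
50 dark 1973 [30.34921439  2.90503041] angle 5.467700454654841
```

The pointer's bearing is 4.3° and the mark's is about 4.7°, well inside the 8° tolerance. Handing in.

```bash
python3 -c "
from workcell import env
print(env.job_done())"
```

```text
the job is handed in; nothing more can be done
None
```

The job is handed in, with no pass/fail result returned: both transformers are in the chamber, the lid is shut, all four screws are at their stops (tightened crosswise in two passes), and the regulator pointer is within about 0.5° of the set-point mark.

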